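# Set up the warming stand

## Task

Get the warming stand on the counter ready for baking: hook every loose bracket shelf into a slotted upright of its own and press it down until it locks fully home, and stand each baking cup upright in the middle of the open floor of a shelf, one to a shelf. When that is all in place, last of all turn the knob on the control box until its pointer meets the brass marker. Leave the mixer, bowl, cruet and scoop where they are.

Things in the scene. Friction and masses are not known exactly. Their poses are not given: they have to be found in the camera images.
- stand: Fixed warming stand. Origin on the counter under the front of the middle upright; x away from the robot, square into the fronts (plane x = 0), y along the row. Plinth 20 mm high, x -40 to 100, y -180 to 300 mm. Three slotted steel uprights at y = -120, 0, 120, 40 mm wide, 5 thick, 177 mm high. White control box 100 x 100 mm, its top 100 mm up, centred at x -20, y 245.
- slot0 (a point): On the front face of the right (-y) upright, mid-slot, 135 mm above the counter, where the hook point of a locked shelf comes to lie; axes as the stand. The slot is 18 mm wide and runs from 130 to 165 mm above the counter, through to the back. Behind it, below, is a spring roller: a hook going down must be pushed past it with 6 to 8 N and snaps home beyond; its weight is not enough.
- slot1 (a point): The same point on the middle upright (slot, roller and heights as for slot0).
- slot2 (a point): The same point on the left (+y) upright (slot, roller and heights as for slot0).
- shelf0: Loose steel bracket shelf, 0.18 kg (2 or 3 present). Origin: centre of flat underside; x to its hook end. Floor 106 (x) x 66 x 6 mm; back plate 50 wide, 70 high, outer face at x = 53. Grip rib 9 mm thick in y, at y = 0, x 19 to 47, top 75 mm up: grip across it. Hook 10 mm wide juts 14.5 mm beyond the back plate, from 65 down to 40.5 mm above the underside.
- hook0 (a point): Hook point of that shelf: on the back plate's outer face at mid-neck, (53, 0, 60) mm from the shelf's origin. Hooking: shelf square to the upright and this point 16 to 24 mm above the slot point, push the hook level into the slot till the back plate meets the upright (2 mm play), then press straight down; roller met about 13 mm above home. Side play 4 mm either way.
- seat0 (a point): Middle of the cup place on top of that shelf's floor, (-18, 0, 6) mm from the shelf's origin. With the shelf locked it is 81 mm above the counter; the rib begins 37 mm from it. A locked shelf droops about 0.05 rad to its front.
- shelf1: Loose steel bracket shelf, 0.18 kg (2 or 3 present). Origin: centre of flat underside; x to its hook end. Floor 106 (x) x 66 x 6 mm; back plate 50 wide, 70 high, outer face at x = 53. Grip rib 9 mm thick in y, at y = 0, x 19 to 47, top 75 mm up: grip across it. Hook 10 mm wide juts 14.5 mm beyond the back plate, from 65 down to 40.5 mm above the underside.
- hook1 (a point): Hook point of that shelf: on the back plate's outer face at mid-neck, (53, 0, 60) mm from the shelf's origin. Hooking: shelf square to the upright and this point 16 to 24 mm above the slot point, push the hook level into the slot till the back plate meets the upright (2 mm play), then press straight down; roller met about 13 mm above home. Side play 4 mm either way.
- seat1 (a point): Middle of the cup place on top of that shelf's floor, (-18, 0, 6) mm from the shelf's origin. With the shelf locked it is 81 mm above the counter; the rib begins 37 mm from it. A locked shelf droops about 0.05 rad to its front.
- shelf2: Loose steel bracket shelf, 0.18 kg (2 or 3 present). Origin: centre of flat underside; x to its hook end. Floor 106 (x) x 66 x 6 mm; back plate 50 wide, 70 high, outer face at x = 53. Grip rib 9 mm thick in y, at y = 0, x 19 to 47, top 75 mm up: grip across it. Hook 10 mm wide juts 14.5 mm beyond the back plate, from 65 down to 40.5 mm above the underside.
- hook2 (a point): Hook point of that shelf: on the back plate's outer face at mid-neck, (53, 0, 60) mm from the shelf's origin. Hooking: shelf square to the upright and this point 16 to 24 mm above the slot point, push the hook level into the slot till the back plate meets the upright (2 mm play), then press straight down; roller met about 13 mm above home. Side play 4 mm either way.
- seat2 (a point): Middle of the cup place on top of that shelf's floor, (-18, 0, 6) mm from the shelf's origin. With the shelf locked it is 81 mm above the counter; the rib begins 37 mm from it. A locked shelf droops about 0.05 rad to its front.
- cup0: Loose hard grey silicone baking cup (one of two), 60 g, rigid, open at the top, standing upright: 54 mm over the rim, 49 mm over the foot, 50 mm high, wall 4 mm. Origin: centre of the underside, z up through the mouth.
- cup1: Loose hard grey silicone baking cup (one of two), 60 g, rigid, open at the top, standing upright: 54 mm over the rim, 49 mm over the foot, 50 mm high, wall 4 mm. Origin: centre of the underside, z up through the mouth.
- dial (a joint): Angle of the black knob on the control box, rad, growing clockwise seen from above; 0 when its pointer points along the stand's +x. It stays where it is left (friction 0.03 N m); range -2.6 to 2.6; starts between -1.1 and -0.2.
- dial_grip (a point): On the knob's upright axis, 122 mm above the counter: in the knob's grip bar, 46 mm long, 11 mm thick, from 108 to 132 mm above the counter, lying along the line from the axis to the pointer. The disc under it is 54 mm across, its top at 108 mm.
- dial_pointer (a point): Tip of the knob's white pointer, 34 mm from the axis.
- marker (a joint): Where the brass marker stands on the knob's scale, rad, counted as the knob's angle is (equal values: knob set); between 0.4 and 1.3; it does not move in the run.
- mark_tip (a point): Inner tip of the brass marker, 34 mm from the knob's axis: the pointer's tip comes to this point when the knob is set.
- mixer: Bystander: cream hand mixer, 230 x 75 x 145 mm, on the counter. Origin: middle of its underside.
- bowl: Bystander: stainless bowl, 170 mm across, 75 mm high. Origin: middle of its underside.
- cruet: Bystander: green glass cruet with a steel screw top, 76 mm across, 165 mm high. Origin: middle of its underside.
- scoop: Bystander: olive-wood scoop lying flat, about 170 x 50 x 22 mm. Origin: near its middle, on the counter.
Mind the look-alikes: they are no part of the job. Leave any red look-alike of the shelf0 alone.

How it is judged:
On the way, in this order (a step that is already met when the one before it is completed fails the run):
1. every shelf present is locked into an upright and every cup stands on a shelf ((distance between hook0 and slot0 below 0.007 m or distance between hook0 and slot1 below 0.007 m or distance between hook0 and slot2 below 0.007 m) and angle between each of shelf0, shelf1, shelf2's own z axis and vertical below 0.15 rad and (distance between hook1 and slot0 below 0.007 m or distance between hook1 and slot1 below 0.007 m or distance between hook1 and slot2 below 0.007 m) and (distance between hook2 and slot0 below 0.007 m or distance between hook2 and slot1 below 0.007 m or distance between hook2 and slot2 below 0.007 m) and (distance between cup0 and seat0 below 0.018 m or distance between cup0 and seat1 below 0.018 m or distance between cup0 and seat2 below 0.018 m) and angle between each of cup0, cup1's own z axis and vertical below 0.2 rad and (distance between cup1 and seat0 below 0.018 m or distance between cup1 and seat1 below 0.018 m or distance between cup1 and seat2 below 0.018 m)), for 0.2 s.
2. then the knob's pointer is at the brass marker (distance between dial_pointer and mark_tip below 0.004 m), for 0.2 s.
At the end, for the whole second after the job is handed in: Every shelf is locked in an upright (hook point within 7 mm of a slot point, tilt below 0.15 rad), every cup is upright on a shelf (foot within 18 mm of a seat point, tilt below 0.2 rad), the pointer's tip is within 4 mm of the marker's, all at rest (all of step 1 and distance between dial_pointer and mark_tip below 0.004 m and linear speed of each of shelf0, shelf1, shelf2, cup0, cup1 below 0.02 m/s); the robot touches nothing.
It fails at once if the mixer is shoved more than 40 mm (distance of mixer from where it was at the start of the episode above 0.04 m).
It fails at once if the bowl is shoved more than 40 mm (distance of bowl from where it was at the start of the episode above 0.04 m).
It fails at once if the cruet is shoved more than 40 mm (distance of cruet from where it was at the start of the episode above 0.04 m).
It fails at once if the scoop is shoved more than 40 mm (distance of scoop from where it was at the start of the episode above 0.04 m).
Of shelf0, shelf1, shelf2 only 2 to 3 are there at a start; the rules pass over those that are not, and their reading is None.
At some moment in a run one of shelf0, shelf1, shelf2 may be knocked a few centimetres aside while the robot is not near it.
It also fails if it takes over 210 s, if anything falls off the work surface, if the arm or the gripper's body presses on something with over 40 N, if the wrist force passes 120 N, or if a joint passes its speed limit or range.

## Robot

A 7-joint arm with a two-finger parallel gripper is mounted at the origin on the work surface. World frame = base frame: x ahead of the robot, y to its left, z up, the work surface at z = 0. Lengths are in m, angles in rad, forces in N, time in s.
With the tool pointing down it reaches from about 0.425 to 1.025 m from the base axis. Payload 9.4 kg.
Tool frame: the origin (TCP) lies at the very end of the fingers, on their centre line; the grasp point (between the pads) lies 19 mm behind it; y points along the fingers, x is the direction in which the jaws open and shut, and the axes are right-handed (so a half turn about y gives the same grasp; the last joint's range is limited). The gripper opens to 93 mm and grips with 3 to 60 N. Pads are 15 mm wide; open, the fingers measure 128 mm over their backs; the gripper's body (75 mm by 188 mm) begins 65 mm behind the grasp point.
Start: joints at [1.199, 0.599, -0.003, 1.599, 0.002, 0.943, -0.08], TCP at [0.211, -0.694, 0.219] pointing down, gripper open.
Joint ranges: [-2.57, 2.57], [-0.35, 1.97], [-1.29, 1.29], [0.11, 2.56], [-1.05, 4.19], [0.11, 1.86], [-2.63, 2.63]. Speed limits (rad/s): [2.22, 2.22, 3.01, 3.01, 3.14, 3.14, 3.14].

## Interface

Orientations are given as a unit quaternion [x, y, z, w].
In Python, from plant import ctrl gives the robot as it stands. Calls block until the motion is done:
- ctrl.move_to(position, orientation): joint-space move of the TCP to a pose.
- ctrl.move_straight(position, ori=None, rate=0.15): straight line of the TCP; ori=None keeps the orientation; rate is the mean speed in m/s.
- ctrl.set_joints(angles): joint-space move.
- ctrl.gripper_open() and ctrl.grab(grasp_force=None): open the fingers fully, or close them until they stop; grasp_force is the grip in N (None keeps the last).
- ctrl.sleep(seconds).
- ctrl.inverse_kinematics(position, orientation): joint angles nearest the present ones, or None.
- ctrl.observe(): the state.
- ctrl.grab_frame(name): name is "side" or "top"; returns a dict with "color" (480x640x3 uint8, red, green, blue), "fov_y" (degrees; the focal length in pixels is half the picture's height over the tangent of half this angle, whatever the lens; pixels are square), "cx", "cy" (the principal point, pixels), "rvec" (rotation vector, rad) and "tvec" (3), from world to camera coordinates, as OpenCV has them. Camera axes: x right, y down, z forward; pixel columns grow to the right and rows downward; lengths in m; the calibration is good to about 2 mm. A picture is of the moment at which its call begins. There is no depth.
A pose or a line that the arm cannot do raises ctrl.PlanningError and nothing moves.
- ctrl.close_job(): hands the job in, once; it reports no verdict.
The state is a dict: "time": time; "joints": joint angles; "qvel": joint speeds; "tau": joint torques, N m; "ee_pos": TCP position; "tool_rot": TCP orientation; "force": force on the tool from outside, world axes, zero at the start; "torque": the same for the moment, N m; "gripper_width": finger opening in m.
Only numpy, scipy, OpenCV 4.12 (cv2) and the standard library are available. Lean on these libraries where they do the work, as an engineer would, in place of code of your own. Each camera call takes 0.05 s, during which the arm holds its last target.

## Working session

There is one attempt and no reset: what is moved stays moved. The work goes in short steps, each a Python script; the robot and the scene stay as the last script left them, time stands still between calls to the robot, and variables do not carry over. Pictures are saved under pics/ and viewed, and the job is handed in when it is done.

```bash
ls; mkdir -p pics
cat > h.py <<'E'
import numpy as np, cv2, pickle
from plant import ctrl
def shot(name,tag):
    f=ctrl.grab_frame(name)
    cv2.imwrite(f'pics/{tag}.png',f['color'][:,:,::-1])
    pickle.dump(f,open(f'pics/{tag}.pkl','wb'))
    return f
E
python3 - <<'E'
from h import *
for n in('side','top'):
    f=shot(n,n+'0'); print({k:v for k,v in f.items() if k!='color'})
o=ctrl.observe(); print(o)
E
```

```text
pics
{'fov_y': 42.33698845874947, 'cx': 318.51676514735993, 'cy': 238.78987701309316, 'rvec': array([ 0.80468164, -2.61388467,  1.05932371]), 'tvec': array([0.35390528, 0.29285647, 1.51480258])}
{'fov_y': 45.33251374391662, 'cx': 327.5970406364901, 'cy': 235.27599892199208, 'rvec': array([ 2.16515723, -2.12088669,  0.15294372]), 'tvec': array([-0.02717506,  0.48303999,  1.79066533])}
{'time': 0.1, 'joints': array([ 1.199288  ,  0.60006654, -0.0025488 ,  1.60004262,  0.00179997,
        0.94287524, -0.07979736]), 'qvel': array([ 0.00037416, -0.00251896,  0.00053929, -0.00024475, -0.00052094,
       -0.00063697, -0.00238362]), 'tau': array([ 6.55229960e-03, -7.66552377e+01,  1.50339268e+00, -2.52940267e+01,
       -5.22621651e-02,  1.36054616e-02,  6.90405591e-05]), 'ee_pos': array([ 0.21051968, -0.69331574,  0.21783336]), 'tool_rot': array([-0.56777155,  0.42154329, -0.42070396,  0.56828241]), 'force': array([-0.12453075,  0.35461878,  0.47278061]), 'torque': array([ 0.02006759, -0.01592104, -0.04018407]), 'gripper_width': 0.0927368225323554}
```

View pics/side0.png

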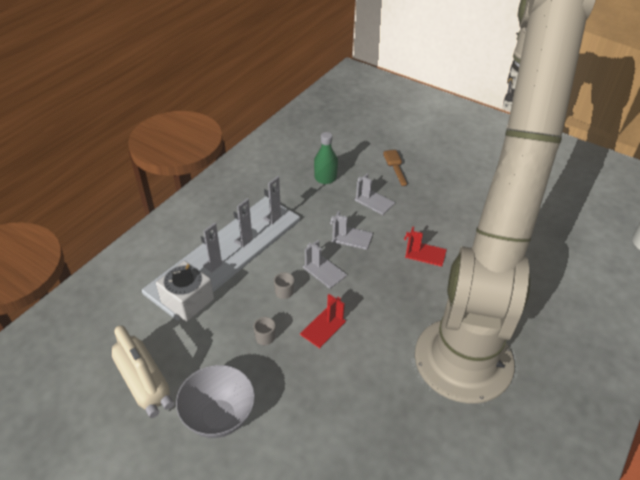

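View pics/top0.png

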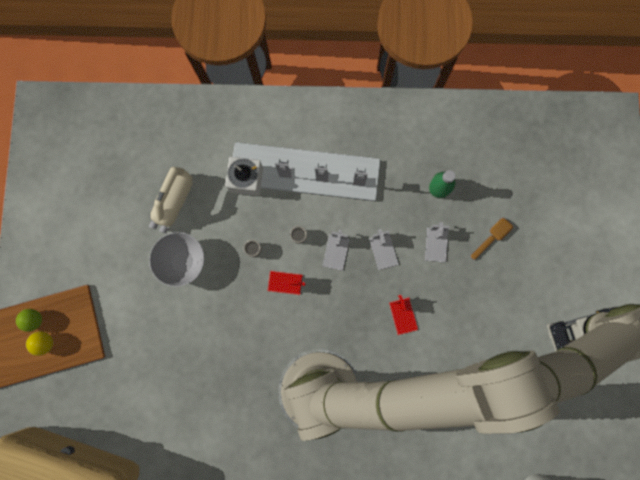

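The top view shows three grey shelves at about (337,250), (385,250) and (437,243). The two red look-alikes are at (285,283) and (403,315), cups at (252,248) and (299,235), and the stand at (305,172) with the knob at (242,172). Next I enlarge crops.

```bash
cat >> h.py <<'E'
def crop(src,x0,y0,w,h,s,out):
    im=cv2.imread(f'pics/{src}.png')[y0:y0+h,x0:x0+w]
    im=cv2.resize(im,None,fx=s,fy=s,interpolation=cv2.INTER_CUBIC)
    for x in range((x0+9)//10*10,x0+w,10):
        cv2.line(im,(int((x-x0)*s),0),(int((x-x0)*s),8 if x%50 else 16),(0,255,255),1)
        if x%20==0: cv2.putText(im,str(x),(int((x-x0)*s)-10,26),0,.35,(0,255,255),1)
    for y in range((y0+9)//10*10,y0+h,10):
        cv2.line(im,(0,int((y-y0)*s)),(8,int((y-y0)*s)),(0,255,255),1)
        if y%20==0: cv2.putText(im,str(y),(10,int((y-y0)*s)+4),0,.35,(0,255,255),1)
    cv2.imwrite(f'pics/{out}.png',im)
def cam(f):
    fl=240/np.tan(np.radians(f['fov_y'])/2)
    K=np.array([[fl,0,f['cx']],[0,fl,f['cy']],[0,0,1]]);R=cv2.Rodrigues(f['rvec'])[0]
    return K,R,np.array(f['tvec'])
def proj(f,P):
    K,R,t=cam(f);return cv2.projectPoints(np.atleast_2d(np.float64(P)),f['rvec'],t,K,None)[0][:,0]
def unproj(f,uv,z):
    K,R,t=cam(f);C=-R.T@t;d=R.T@np.linalg.inv(K)@np.array([uv[0],uv[1],1.])
    return C+d*(z-C[2])/d[2]
def ld(tag): return pickle.load(open(f'pics/{tag}.pkl','rb'))
E
python3 - <<'E'
from h import *
crop('top0',220,135,170,75,4.7,'c1')
crop('top0',230,215,130,90,6,'c2')
crop('top0',320,215,135,65,5.9,'c3')
crop('side0',140,170,170,150,4,'c4')
crop('side0',240,170,170,120,4.7,'c5')
E
```

```text
(no output)
```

View pics/c1.png

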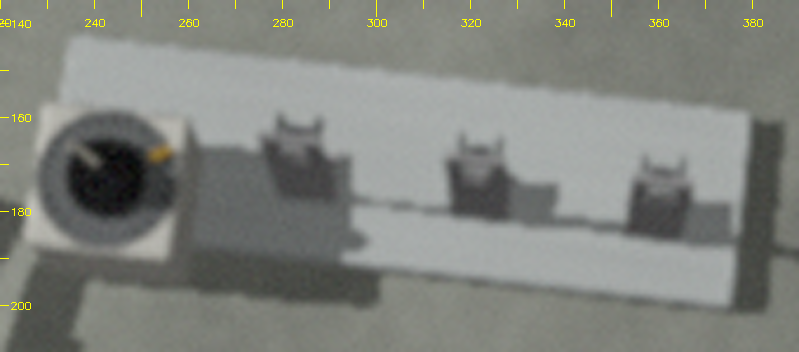

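View pics/c2.png

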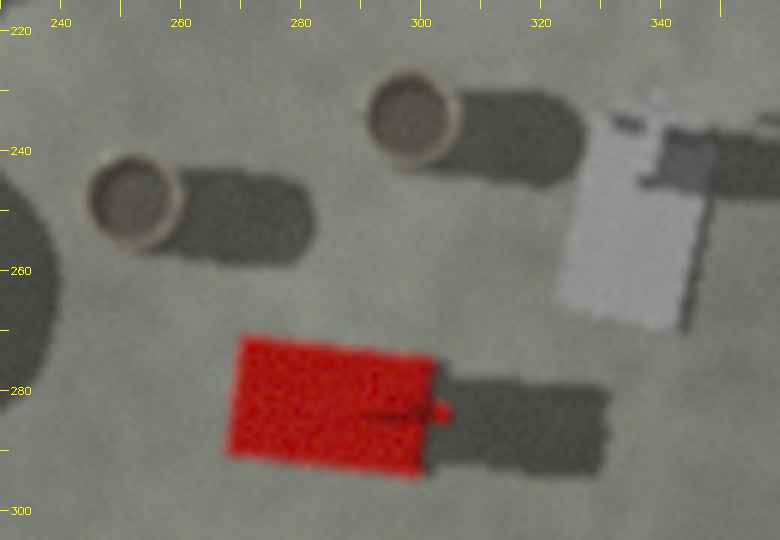

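View pics/c3.png

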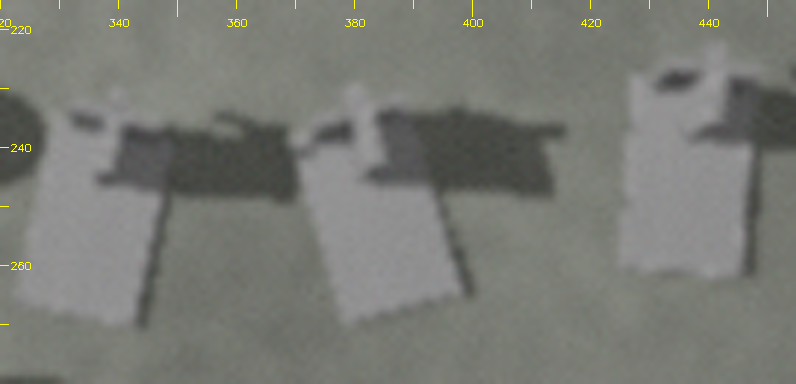

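View pics/c4.png

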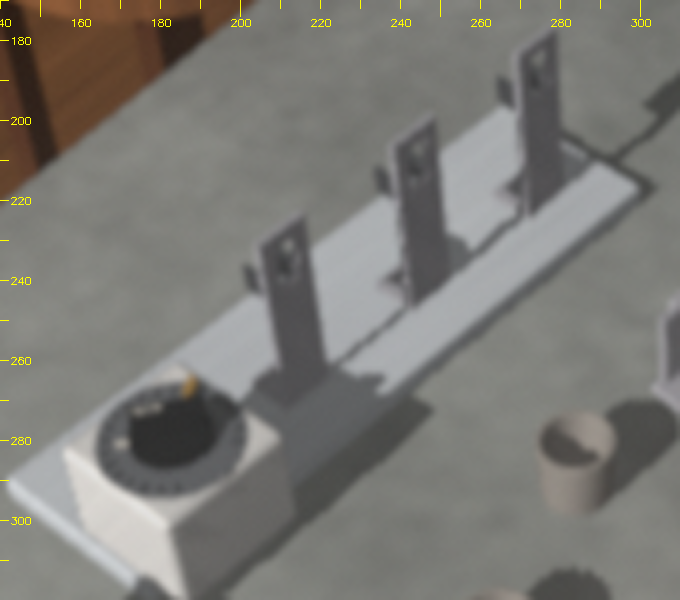

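View pics/c5.png

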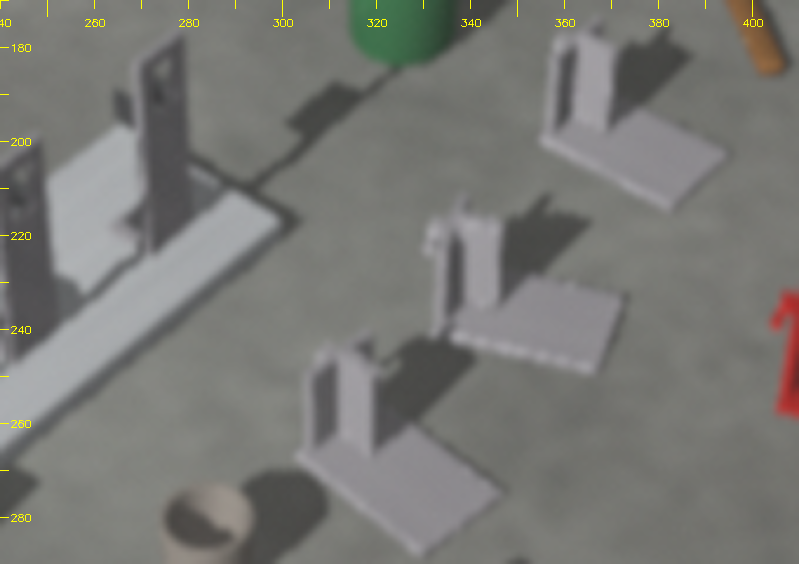

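Only the three grey shelves fit the description; the two red ones are decoys. All three stand flat with their hooks toward the stand. Now I fit the poses with both views together.

```bash
cat >> h.py <<'E'
from scipy.optimize import least_squares
def T(p,L):
    c,s=np.cos(p[2]),np.sin(p[2]);L=np.atleast_2d(L)/1000.
    return np.c_[p[0]+c*L[:,0]-s*L[:,1],p[1]+s*L[:,0]+c*L[:,1],L[:,2]]
def fit(obs,p0,out=None):
    # obs: list of (frame,uv,local mm)
    def r(p): return np.concatenate([proj(f,T(p,l))[0]-uv for f,uv,l in obs])
    s=least_squares(r,p0,loss='soft_l1',f_scale=1.);return s.x,r(s.x).reshape(-1,2)
def box(x0,x1,y0,y1,z0,z1):
    c=[(x,y,z) for x in(x0,x1) for y in(y0,y1) for z in(z0,z1)]
    return [(a,b) for i,a in enumerate(c) for b in c[i+1:] if sum(u!=v for u,v in zip(a,b))==1]
SHELF=box(-53,53,-33,33,0,6)+box(50,53,-25,25,6,70)+box(19,47,-4.5,4.5,6,75)+box(53,67.5,-5,5,40.5,65)
STAND=box(-40,100,-180,300,0,20)+sum([box(0,5,y-20,y+20,20,177)+box(0,5,y-9,y+9,130,165) for y in(-120,0,120)],[])+box(-70,30,195,295,0,100)
def wire(tag,items,out,c):
    f=ld(tag);s=c[4];im=cv2.resize(f['color'][c[1]:c[1]+c[3],c[0]:c[0]+c[2],::-1],None,fx=s,fy=s,interpolation=cv2.INTER_CUBIC)
    for p,edges in items:
        for a,b in edges:
            q=proj(f,T(p,[a,b]));q=((q-[c[0],c[1]]+.5)*s).astype(int)
            cv2.line(im,tuple(map(int,q[0])),tuple(map(int,q[1])),(0,255,0),1)
    cv2.imwrite(f'pics/{out}.png',im)
E
cat > fit0.py <<'E'
from h import *
t=ld('top0');s=ld('side0')
st,r=fit([(t,(234.9,142.9),(100,300,20)),(t,(376.4,199.9),(-40,-180,20)),(t,(379.1,159),(100,-180,20)),
(s,(300,216.7),(-40,-180,20)),(s,(278.7,178.2),(0,-140,177)),(s,(268.7,183.7),(0,-100,177)),(s,(248.7,200),(0,-20,177)),(s,(238,206.7),(0,20,177)),
(s,(215.7,224.2),(0,100,177)),(s,(205,230.7),(0,140,177)),(s,(182,301.7),(-70,295,100)),(s,(210,279.2),(-70,195,100)),(s,(156.2,283),(30,295,100))],[.7,0,0])
print('stand',st);print(r.round(1).tolist())
FR,FL,BL=(-53,-33,6),(-53,33,6),(53,33,6)
D={'A':[(t,(322.5,265.3),FL),(t,(342.9,269.6),FR),(s,(346.8,274.3),FR),(s,(329.4,286.6),FL),(s,(303.8,267.2),BL)],
'B':[(t,(378.5,269.7),FL),(t,(398.8,264.2),FR),(t,(370.8,240.8),BL),(s,(372.3,233.2),FR),(s,(366,248),FL),(s,(336.2,241.3),BL)],
'C':[(t,(425.4,259.9),FL),(t,(446.6,261.6),FR),(s,(394.7,202.3),FR),(s,(383,214),FL),(s,(355.3,199.8),BL)]}
P={'st':st}
for k in D:
    P[k],r=fit(D[k],[.6,-.2,0]);print(k,P[k]);print(r.round(1).tolist())
for k,uv in(('c0',(252.5,248.7)),('c1',(298.3,235))): P[k]=unproj(t,uv,.05);print(k,P[k])
pickle.dump(P,open('P.pkl','wb'))
items=[(P['st'],STAND)]+[(P[k],SHELF) for k in'ABC']
wire('top0',items,'w1',(225,135,235,145,3.4))
wire('side0',items,'w2',(140,165,260,160,3))
E
python3 fit0.py
```

```text
stand [ 0.66047647  0.00966432 -0.09231012]
[[-1.6, -0.5], [-2.0, 0.1], [-0.4, -0.7], [0.1, -0.4], [0.4, -1.7], [0.6, 0.2], [0.2, -0.9], [0.3, 0.3], [0.6, -0.7], [-0.2, 1.4], [-0.2, 1.0], [1.8, -0.8], [-1.7, -0.6]]
A [ 0.43551932 -0.04371098 -0.18953488]
[[-0.4, 0.2], [-0.7, 0.2], [0.3, -0.6], [0.9, 0.2], [-1.1, -1.5]]
B [ 0.43824632 -0.19706789  0.32247745]
[[0.1, 0.7], [-0.6, 0.1], [-2.4, -1.7], [1.3, -1.1], [2.8, -0.0], [-3.5, -0.8]]
C [ 0.46483006 -0.36543107 -0.03755161]
[[-0.6, 0.4], [-1.2, -0.1], [0.5, -0.9], [0.8, -0.6], [-0.8, -0.7]]
c0 [0.43389521 0.21777482 0.05      ]
c1 [0.48034541 0.07509062 0.05      ]
```

View pics/w1.png

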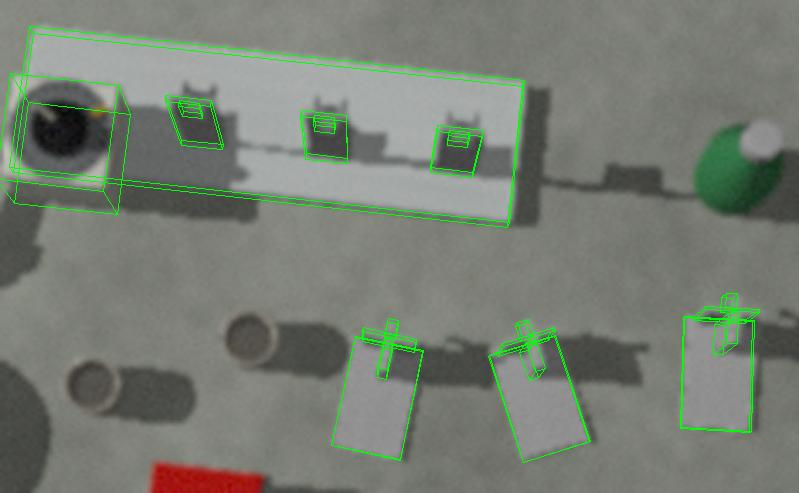

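View pics/w2.png

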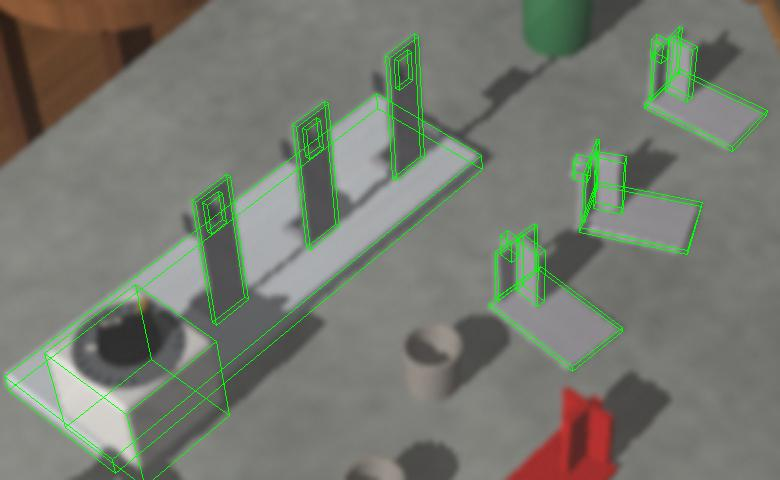

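The top overlay is good on the stand, shelf A and shelf C; B is a bit off. My readings from the crops carry a +0.5 px bias, so I correct that and compare the single-camera fits.

```bash
sed -i 's/uv for f,uv,l in obs/(np.array(uv)-.5) for f,uv,l in obs/' h.py
cat >> fit0.py <<'E'
O=[(t,(234.9,142.9),(100,300,20)),(t,(376.4,199.9),(-40,-180,20)),(t,(379.1,159),(100,-180,20)),
(t,(230.2,156.3),(30,295,100)),(t,(260.4,160.5),(30,195,100)),(t,(255.1,191.4),(-70,195,100)),(t,(224.7,187.1),(-70,295,100))]
print('top only',fit(O,[.7,0,0]))
O2=[(s,(300,216.7),(-40,-180,20)),(s,(278.7,178.2),(0,-140,177)),(s,(268.7,183.7),(0,-100,177)),(s,(248.7,200),(0,-20,177)),(s,(238,206.7),(0,20,177)),
(s,(215.7,224.2),(0,100,177)),(s,(205,230.7),(0,140,177)),(s,(182,301.7),(-70,295,100)),(s,(210,279.2),(-70,195,100)),(s,(156.2,283),(30,295,100))]
print('side only',fit(O2,[.7,0,0]))
P['st'],_=fit(O+O2,[.7,0,0]);print(P['st'])
for k in('c0','c1'):P[k]=unproj(t,{'c0':(252,248.2),'c1':(297.8,234.5)}[k],.05)
pickle.dump(P,open('P.pkl','wb'))
E
python3 fit0.py
python3 - <<'E'
from h import *
crop('top0',355,220,60,60,10,'d1'); crop('side0',325,205,60,55,11,'d2')
E
```

```text
stand [ 0.66246576  0.00943716 -0.09166373]
[[-1.1, -0.5], [-1.4, -0.0], [0.2, -0.8], [0.1, -0.3], [0.3, -1.5], [0.5, 0.3], [0.2, -0.8], [0.3, 0.5], [0.5, -0.6], [-0.3, 1.5], [-0.2, 1.1], [1.8, -0.7], [-1.7, -0.5]]
A [ 0.43721308 -0.0434556  -0.19470462]
[[-0.1, 0.1], [-0.3, 0.2], [0.2, -0.3], [0.7, 0.5], [-1.1, -1.3]]
B [ 0.44042705 -0.19670336  0.31219381]
[[0.3, 0.5], [-0.3, 0.1], [-1.8, -2.0], [1.2, -0.7], [2.4, 0.3], [-3.8, -0.7]]
C [ 0.46664695 -0.36540921 -0.04619845]
[[-0.2, 0.2], [-0.8, -0.1], [0.5, -0.5], [0.6, -0.3], [-0.8, -0.6]]
c0 [0.43389521 0.21777482 0.05      ]
c1 [0.48034541 0.07509062 0.05      ]
top only (array([ 0.66099623,  0.00684296, -0.09296654]), array([[-0.24782338, -0.16102426],
       [-0.67489453,  0.52776779],
       [ 0.97478408, -0.28422449],
       [-1.21832   ,  0.23657646],
       [ 0.25489046, -0.4680687 ],
       [ 1.34285922, -0.28898384],
       [-0.1833525 ,  0.45339976]]))
side only (array([ 0.66268224,  0.00996877, -0.09055848]), array([[-0.11554693, -0.23341786],
       [ 0.12292698, -1.43140277],
       [ 0.33519053,  0.39377464],
       [-0.01608693, -0.67525563],
       [ 0.09960016,  0.54608248],
       [ 0.3574102 , -0.45746275],
       [-0.42483491,  1.63589107],
       [-0.30227989,  1.26980026],
       [ 1.69045639, -0.54833679],
       [-1.82840284, -0.33596472]]))
[ 0.66233747  0.00895941 -0.09113978]
```

View pics/d1.png

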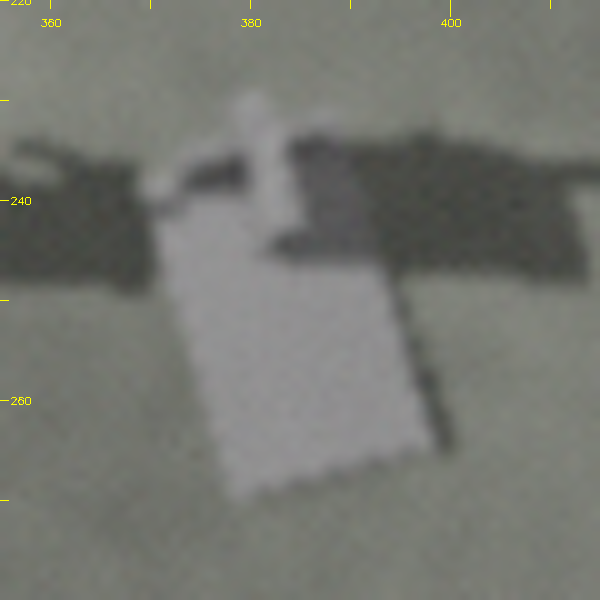

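View pics/d2.png

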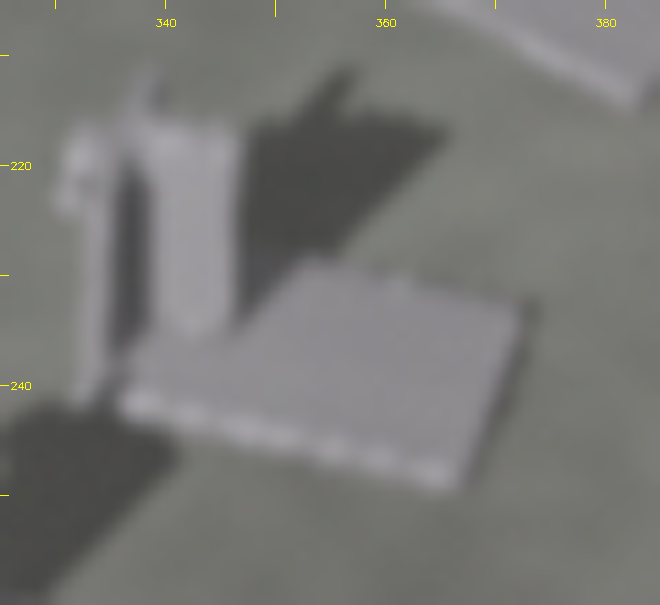

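```bash
cat >> h.py <<'E'
from scipy.spatial.transform import Rotation as Rn
def ori(jaw):  # jaw opening along heading angle jaw (tool x), pointing down
    x=np.array([np.cos(jaw),np.sin(jaw),0]);y=np.array([0,0,-1.]);z=np.cross(x,y)
    return Rn.from_matrix(np.c_[x,y,z]).as_quat()
def best(jaw,pos):
    # choose half-turn with last joint nearest mid-range
    c=[]
    for a in(jaw,jaw+np.pi):
        q=ctrl.inverse_kinematics(list(pos),ori(a).tolist())
        if q is not None: c.append((abs(q[6])+.3*np.abs(np.array(q)-ctrl.observe()['joints']).max(),a,np.round(q,2)))
    c.sort(key=lambda e:e[0]);return c
def st(tag=''):
    o=ctrl.observe();print(tag,'t',round(o['time'],2),'p',np.round(o['ee_pos'],4),'F',np.round(o['force'],1),'w',round(o['gripper_width'],4));return o
E
python3 - <<'E'
from h import *
t=ld('top0');s=ld('side0');P=pickle.load(open('P.pkl','rb'))
FR,FL=(-53,-33,6),(-53,33,6)
P['B'],r=fit([(t,(378.5,269.5),FL),(t,(398.5,264.8),FR),(s,(373.2,232.7),FR),(s,(365.9,247.7),FL)],[.44,-.2,.3]);print(P['B'],r.round(1).tolist())
pickle.dump(P,open('P.pkl','wb'))
for k in'ABC':
    g=T(P[k],[33,0,41])[0];print(k,g,best(P[k][2]+np.pi/2,g))
S=P['st']
for y in(-120,0,120):
    g=T(S,[-20,y,116+20])[0];print(g,best(S[2]+np.pi/2,g))
a=ctrl.observe()['tool_rot'];print(Rn.from_quat(a).as_matrix().round(2))
E
```

```text
[ 0.44388086 -0.20006427  0.22571152] [[-0.3, -0.9], [-0.1, -0.4], [0.4, -0.1], [0.7, 0.3]]
A [ 0.46958954 -0.04984033  0.041     ] [(np.float64(0.7848860399742719), np.float64(1.3760917068451177), array([ 0.3 ,  0.65, -0.46,  2.29,  0.83,  0.37,  0.52])), (np.float64(2.003384686352819), np.float64(4.517684360434911), array([-0.07,  0.62,  0.08,  2.31, -0.22,  0.22, -1.56]))]
B [ 0.47604382 -0.19267888  0.041     ] [(np.float64(1.3759589978675768), np.float64(4.93810050047514), array([ 0.28,  0.64, -0.  ,  2.22,  0.01,  0.29, -1.08])), (np.float64(1.6674860733214116), np.float64(1.7965078468853468), array([ 0.64,  0.69, -0.53,  2.19,  0.8 ,  0.46,  1.26]))]
C [ 0.49961174 -0.36693321  0.041     ] [(np.float64(1.2601056837943632), np.float64(4.666190532263291), array([ 0.5 ,  0.71,  0.06,  1.98, -0.09,  0.46, -0.99])), (np.float64(1.8335205613767327), np.float64(1.5245978786734977), array([ 0.93,  0.78, -0.59,  1.95,  0.72,  0.64,  1.39]))]
[ 0.63149884 -0.10872227  0.136     ] [(np.float64(1.324697829037647), np.float64(1.4796565473413326), array([ 0.54,  0.69, -0.71,  1.84,  0.6 ,  0.84,  1.  ])), (np.float64(1.9721669886699187), np.float64(4.621249200931126), array([ 0.05,  0.59,  0.05,  1.87, -0.05,  0.67, -1.54]))]
[0.64242047 0.01077968 0.136     ] [(np.float64(1.0604521805940812), np.float64(1.4796565473413326), array([ 0.36,  0.7 , -0.74,  1.84,  0.61,  0.85,  0.8 ])), (np.float64(2.2114002854716968), np.float64(4.621249200931126), array([-0.14,  0.6 ,  0.05,  1.87, -0.05,  0.68, -1.72]))]
[0.65334211 0.13028164 0.136     ] [(np.float64(0.9289495409670054), np.float64(1.4796565473413326), array([ 0.18,  0.73, -0.75,  1.78,  0.63,  0.89,  0.62])), (np.float64(2.5035148968248078), np.float64(4.621249200931126), array([-0.28,  0.62, -0.  ,  1.81,  0.  ,  0.71, -1.94]))]
[[ 0.29 -0.    0.96]
 [-0.96  0.    0.29]
 [-0.   -1.   -0.  ]]
```

Run:
```python
from h import *
t=ld('top0');s=ld('side0');P=pickle.load(open('P.pkl','rb'))
print('cruet top',unproj(t,(449,177),.165),'side base',unproj(s,(326,181),0.0))
print('scoop',unproj(t,(492,238),0.01))
m=T(P['B'],[-53,0,0])[0];P['B']=np.array([m[0]+.053*np.cos(.31),m[1]+.053*np.sin(.31),.31]);print(P['B'])
pickle.dump(P,open('P.pkl','wb'))
crop('top0',530,300,110,60,7,'e1')
wire('top0',[(P[k],SHELF) for k in'ABC'],'e2',(315,215,140,65,5.7))
```

```text
cruet top [ 0.64805642 -0.37755975  0.165     ] side base [ 0.64127286 -0.36116633  0.        ]
scoop [ 0.4892251  -0.54610145  0.01      ]
[ 0.44269888 -0.19575756  0.31      ]
```

View pics/e1.png

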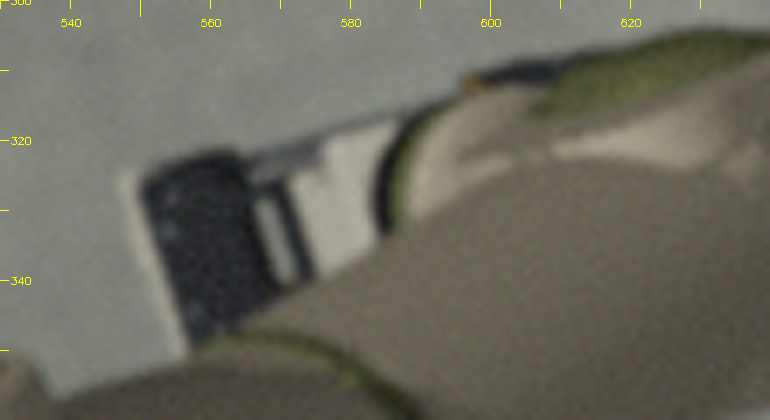

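View pics/e2.png

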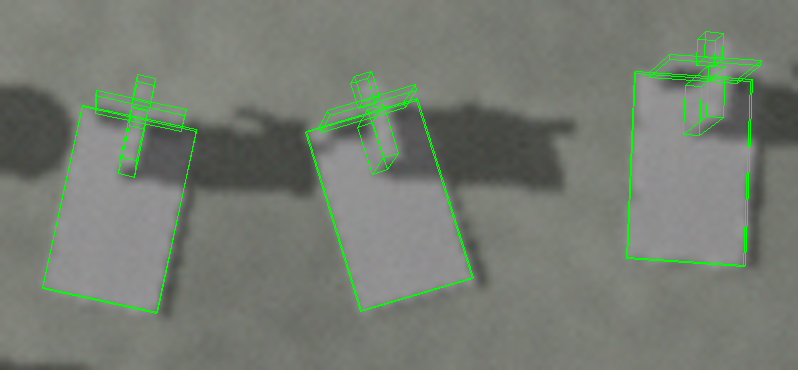

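Overlays now match all three shelves. The gripper body's long side lies along the jaw direction, so it clears the cruet. I pick up the right shelf (C) first.

```bash
cat >> h.py <<'E'
def pick(p):
    j=p[2]-np.pi/2
    ctrl.gripper_open() if ctrl.observe()['gripper_width']<.085 else None
    g=T(p,[33,0,32])[0];q=ori(j).tolist()
    ctrl.move_to([g[0],g[1],.20],q)
    ctrl.move_straight(g.tolist(),rate=.15);st('down')
    ctrl.grab(40);st('grab')
E
python3 - <<'E'
from h import *
P=pickle.load(open('P.pkl','rb'))
pick(P['C'])
o=ctrl.observe();p=o['ee_pos'].copy();p[2]=.13
ctrl.move_straight(p.tolist(),rate=.15);st('up');shot('top','t1');shot('side','s1')
crop('top1' if 0 else 't1',380,190,110,90,7,'f1');crop('s1',320,130,130,110,5.5,'f2')
E
```

```text
down t 2.98 p [ 0.5    -0.3673  0.0328] F [ 0.1 -0.6 -0.5] w 0.0932
grab t 4.24 p [ 0.4997 -0.3671  0.032 ] F [ 0.6 -0.5  0.5] w 0.0088
up t 5.04 p [ 0.4993 -0.3667  0.1293] F [ 0.4  0.2 -1.2] w 0.0085
```

View pics/f2.png

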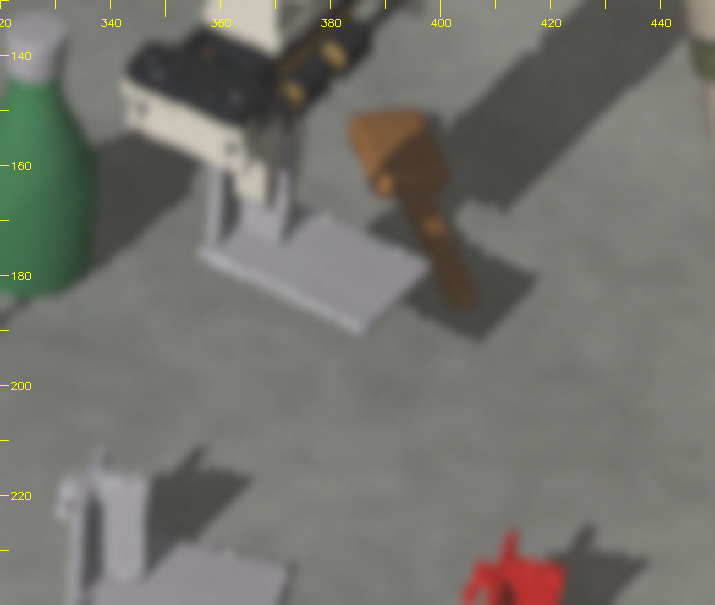

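View pics/t1.png

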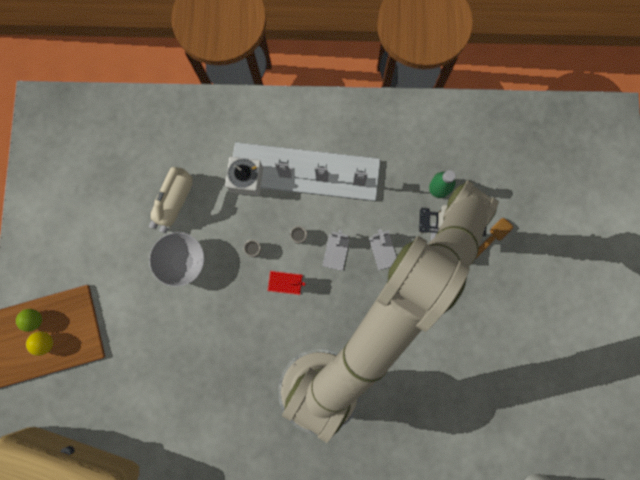

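The shelf is held level and nothing else moved. I carry it to the standoff in front of slot0.

```bash
cat >> h.py <<'E'
def standoff(S,y,x=-70,h=.127):
    q=ori(S[2]-np.pi/2).tolist()
    g=T(S,[x-20,y,0])[0]; g[2]=.18
    o=ctrl.observe();p=o['ee_pos'].copy();p[2]=.18;ctrl.move_straight(p.tolist(),rate=.2)
    ctrl.move_straight(g.tolist(),q,rate=.2)
    g[2]=h;ctrl.move_straight(g.tolist(),rate=.15);st('standoff')
E
python3 - <<'E'
from h import *
P=pickle.load(open('P.pkl','rb'));S=P['st']
standoff(S,-120);ctrl.sleep(.2);st();shot('top','t2');shot('side','s2')
p=np.array([*T(S,[-70-53,-120,0])[0][:2],S[2]])
SH=[((a[0],a[1],a[2]+95),(b[0],b[1],b[2]+95)) for a,b in SHELF]
wire('s2',[(p,SH),(S,STAND)],'g1',(220,130,130,110,6));wire('t2',[(p,SH),(S,STAND)],'g2',(330,140,90,90,6.5))
crop('s2',220,130,130,110,6,'g3')
E
```

```text
standoff t 7.55 p [ 0.5617 -0.103   0.1271] F [-0.1  0.  -1. ] w 0.0086
 t 7.75 p [ 0.5624 -0.1026  0.128 ] F [ 0.4  0.4 -0.5] w 0.0089
```

View pics/g1.png

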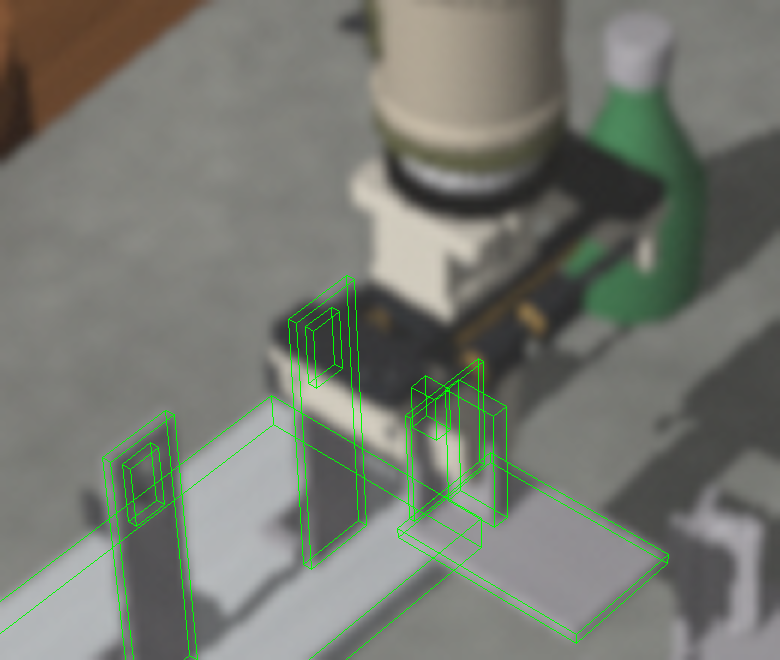

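View pics/g2.png

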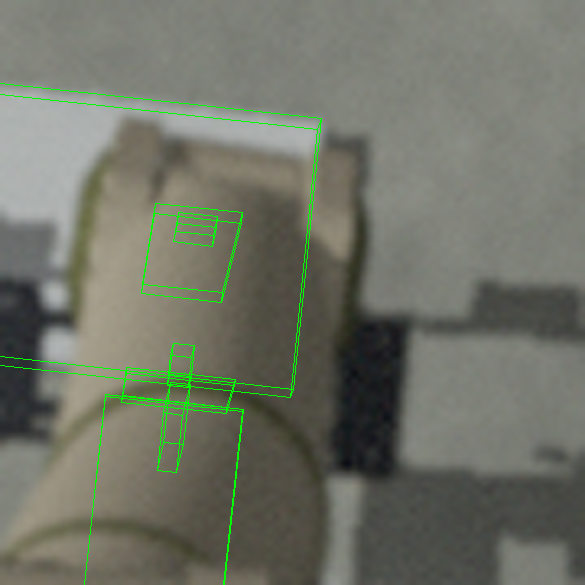

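View pics/g3.png

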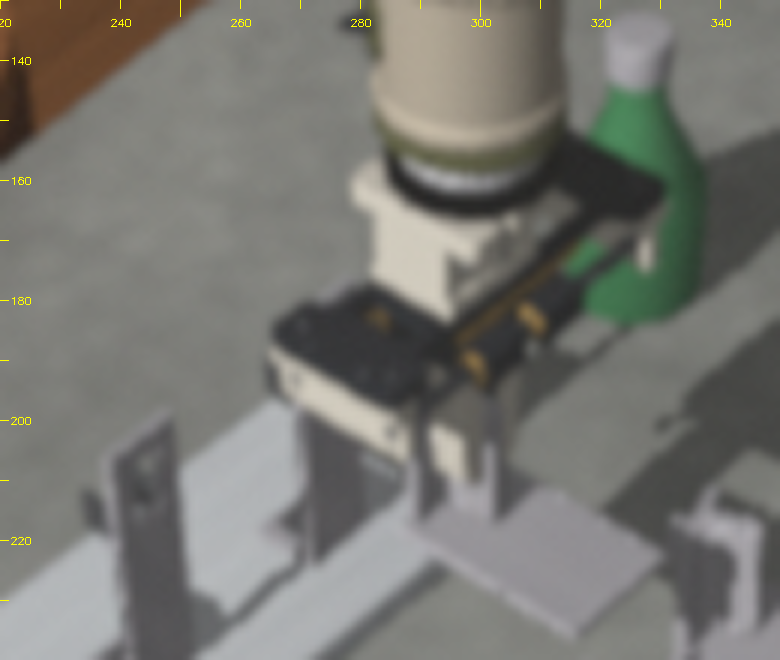

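The held shelf matches its predicted wireframe: front corner at (316,236), right corner at (331,223). I push in stepwise with force checks.

```bash
cat >> h.py <<'E'
def loc(S,p):
    d=np.array(p[:2])-S[:2];c,s=np.cos(S[2]),np.sin(S[2]);return np.array([c*d[0]+s*d[1],-s*d[0]+c*d[1],p[2]])
def push(S,y,x0,x1,z,step=.004,lim=8):
    # x = nominal hook-point local x (mm)
    u=np.array([np.cos(S[2]),np.sin(S[2])]);base=ctrl.observe()['force'].copy();x=x0
    while x<x1:
        x=min(x+step*1000,x1);g=T(S,[x-20,y,0])[0];g[2]=z
        ctrl.move_straight(g.tolist(),rate=.05)
        o=ctrl.observe();F=o['force']-base;fx=F[:2]@u;fy=F[:2]@np.array([-u[1],u[0]])
        print('x',round(x,1),'act',(loc(S,o['ee_pos'])*1000).round(1),'fx %.1f fy %.1f fz %.1f'%(fx,fy,F[2]))
        if abs(fx)>lim or abs(fy)>lim: break
    return x
E
python3 - <<'E'
from h import *
P=pickle.load(open('P.pkl','rb'));S=P['st']
push(S,-120,-70,-18,.127,step=.013)
push(S,-120,-18,10,.127,step=.003,lim=6);st()
shot('side','s3');crop('s3',220,130,110,100,6,'h1')
E
```

```text
x -57.0 act [ -76.7 -119.9  126.9] fx 1.1 fy 0.7 fz 0.4
x -44.0 act [ -63.8 -120.   126.9] fx 0.7 fy 0.1 fz 1.0
x -31.0 act [ -50.8 -120.   126.9] fx -0.9 fy 0.8 fz 0.7
x -18.0 act [ -37.8 -120.   126.9] fx 0.1 fy 1.3 fz 1.3
x -15.0 act [ -34.9 -120.   127. ] fx 0.3 fy -1.2 fz -1.2
x -12.0 act [ -31.8 -120.   127. ] fx 0.2 fy -0.7 fz 0.2
x -9.0 act [ -28.8 -120.   127. ] fx 0.2 fy 0.1 fz -0.0
x -6.0 act [ -25.8 -120.   127. ] fx 0.8 fy -0.6 fz -0.4
x -3.0 act [ -22.8 -120.   127. ] fx 0.8 fy 0.0 fz -0.6
x 0.0 act [ -19.8 -120.   127. ] fx 0.0 fy -0.2 fz -0.5
x 3.0 act [ -19.6 -120.   126.7] fx -7.4 fy 0.7 fz 3.9
 t 11.23 p [ 0.6319 -0.1088  0.1267] F [-7.6  2.   3. ] w 0.0087
```

View pics/h1.png

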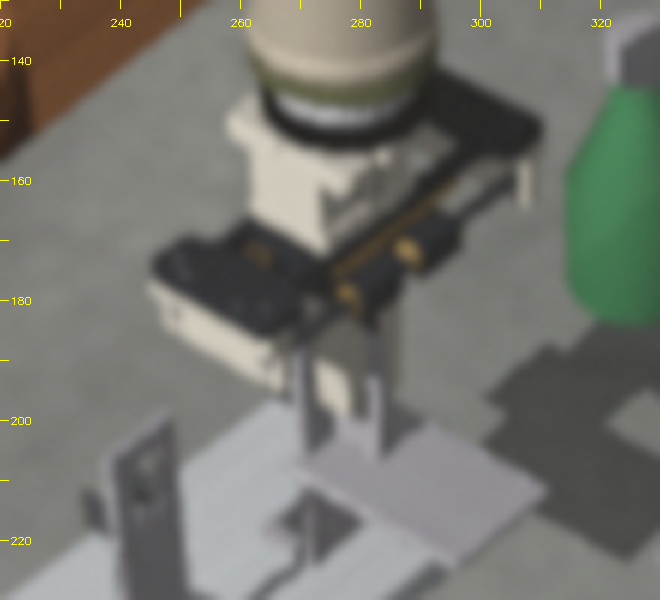

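The hook went fully in: contact came at the predicted x = 0. Next, press down.

```bash
cat >> h.py <<'E'
def press(S,y,x=0,z0=.127,z1=.102,step=.003,lim=25):
    base=ctrl.observe()['force'].copy();z=z0
    while z>z1:
        z=max(z-step,z1);g=T(S,[x-20,y,0])[0];g[2]=z
        ctrl.move_straight(g.tolist(),rate=.04)
        o=ctrl.observe();F=o['force']-base
        print('z',round(z,4),'act',(loc(S,o['ee_pos'])*1000).round(1),'F',F.round(1))
        if F[2]>lim: break
def release(up=.06,back=0):
    ctrl.gripper_open();st('open')
    p=ctrl.observe()['ee_pos'].copy();p[2]+=up;ctrl.move_straight(p.tolist(),rate=.15)
E
python3 - <<'E'
from h import *
P=pickle.load(open('P.pkl','rb'));S=P['st']
press(S,-120,x=0.5)
shot('side','s4');crop('s4',220,130,110,100,6,'h2')
E
```

```text
z 0.124 act [ -19.5 -120.   123.9] F [ 6.9 -1.8 -5.7]
z 0.121 act [ -19.5 -120.   120.7] F [ 7.7 -0.8 -5.9]
z 0.118 act [ -21.2 -120.1  117.4] F [ 3.4 -1.8 -4.4]
z 0.115 act [ -21.7 -120.1  113.9] F [ 2.9 -0.7 -7.5]
z 0.112 act [ -21.1 -120.   111. ] F [ 3.4 -0.9 -8.3]
z 0.109 act [ -19.9 -120.   108.6] F [ 5.2 -0.1 -9. ]
z 0.106 act [ -19.5 -120.   106.9] F [ 1.4 -0.8  1.5]
z 0.103 act [ -19.2 -120.1  106.2] F [-3.3  0.3 23.1]
z 0.102 act [ -19.2 -120.   106.2] F [-7.2  1.6 33.1]
```

View pics/h2.png

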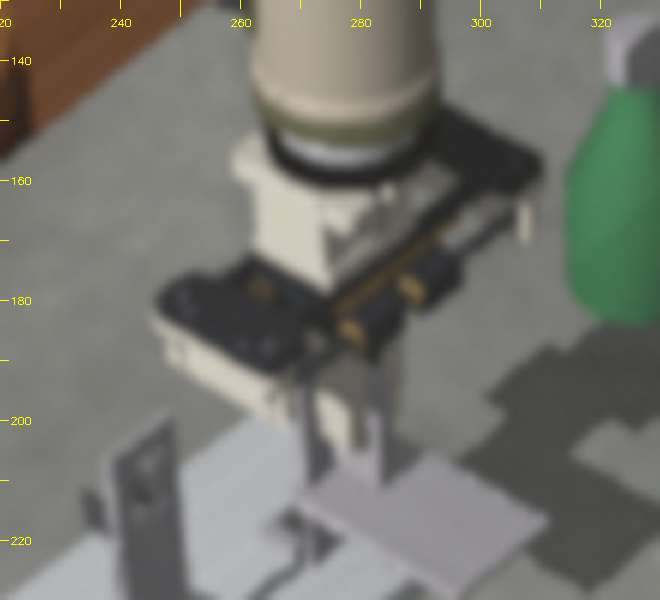

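It snapped past the roller and reached a hard stop at z 0.1062, where 0.107 was expected. Release and look.

Run:
```python
from h import *
P=pickle.load(open('P.pkl','rb'));S=P['st']
g=T(S,[-20,-120,0])[0];g[2]=.107;ctrl.move_straight(g.tolist(),rate=.05);st()
release(.10);st()
g=[.43,-.30,.3];ctrl.move_to(g,ori(P['B'][2]-np.pi/2).tolist());st()
shot('side','s5');shot('top','t5')
p=np.array([*T(S,[-53,-120,0])[0][:2],S[2]])
SH=[((a[0],a[1],a[2]+75),(b[0],b[1],b[2]+75)) for a,b in SHELF]
wire('s5',[(p,SH),(P['A'],SHELF),(P['B'],SHELF)],'i1',(220,150,180,150,4.4));wire('t5',[(p,SH),(P['A'],SHELF),(P['B'],SHELF)],'i2',(310,140,120,140,4.2))
```

```text
t 13.83 p [ 0.6321 -0.1088  0.1078] F [-1.3  0.7 -2.5] w 0.0085
open t 15.21 p [ 0.6315 -0.1088  0.107 ] F [-0.5 -0.2  0.2] w 0.0931
 t 16.02 p [ 0.631  -0.1086  0.2063] F [ 0.4  0.4 -0.4] w 0.093
 t 17.15 p [ 0.4308 -0.2993  0.2994] F [ 0.3  0.4 -0.3] w 0.0932
```

View pics/i1.png

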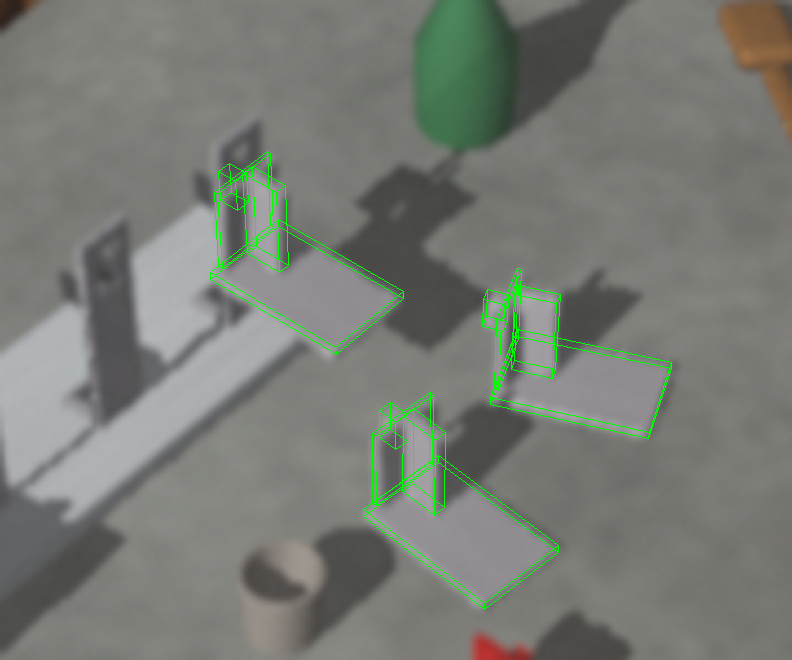

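View pics/t5.png

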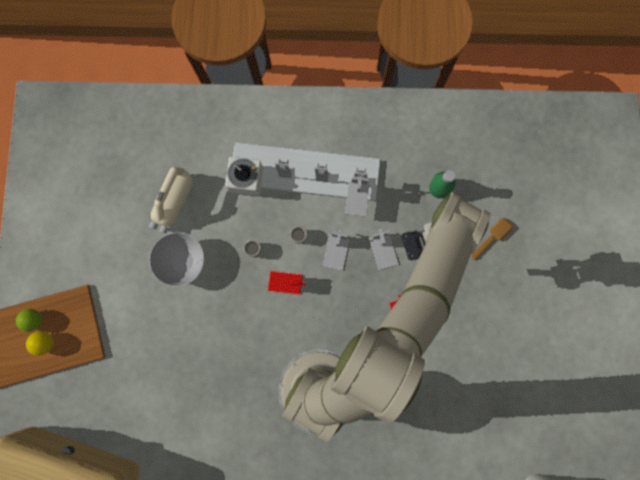

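Shelf C is locked and matches the home wireframe, with its front corner drooping slightly at about (296,230). A and B have not moved. Next, B goes to slot1.

```bash
cat >> h.py <<'E'
def job(S,p,y):
    pick(p);standoff(S,y)
    push(S,y,-70,-18,.127,step=.026)
    x=push(S,y,-18,10,.127,step=.003,lim=6);return x
def finish(S,y):
    press(S,y,x=.5)
    g=T(S,[-20,y,0])[0];g[2]=.107;ctrl.move_straight(g.tolist(),rate=.05)
    release(.10);st()
E
python3 - <<'E'
from h import *
P=pickle.load(open('P.pkl','rb'));S=P['st']
x=job(S,P['B'],0)
shot('side','s6');crop('s6',180,130,130,120,5,'j1')
E
```

```text
down t 19.19 p [ 0.4745 -0.186   0.0327] F [-0.2  0.2  0.1] w 0.0931
grab t 20.46 p [ 0.4743 -0.1858  0.032 ] F [ 0.7 -0.2 -1.4] w 0.0088
standoff t 23.12 p [0.5727 0.0164 0.1272] F [-0.2 -1.  -2.1] w 0.0088
x -44.0 act [-6.420e+01 -1.000e-01  1.268e+02] fx 0.7 fy 0.9 fz -0.1
x -18.0 act [-3.820e+01 -1.000e-01  1.268e+02] fx -0.2 fy 1.0 fz -0.0
x -15.0 act [-34.9   0.  127. ] fx 0.8 fy -0.3 fz -0.2
x -12.0 act [-31.8   0.  127. ] fx 0.9 fy -0.4 fz 0.2
x -9.0 act [-28.8  -0.  127. ] fx -0.1 fy 0.1 fz 0.1
x -6.0 act [-25.8   0.  127. ] fx 0.4 fy -0.4 fz 0.1
x -3.0 act [-22.8   0.  127. ] fx 0.3 fy 0.9 fz 0.3
x 0.0 act [-19.8   0.  127. ] fx -0.0 fy 0.1 fz -0.0
x 3.0 act [-18.5   0.  126.8] fx -4.2 fy 0.8 fz 2.6
x 6.0 act [-18.6  -0.  126.5] fx -14.5 fy 1.5 fz 11.0
```

View pics/j1.png

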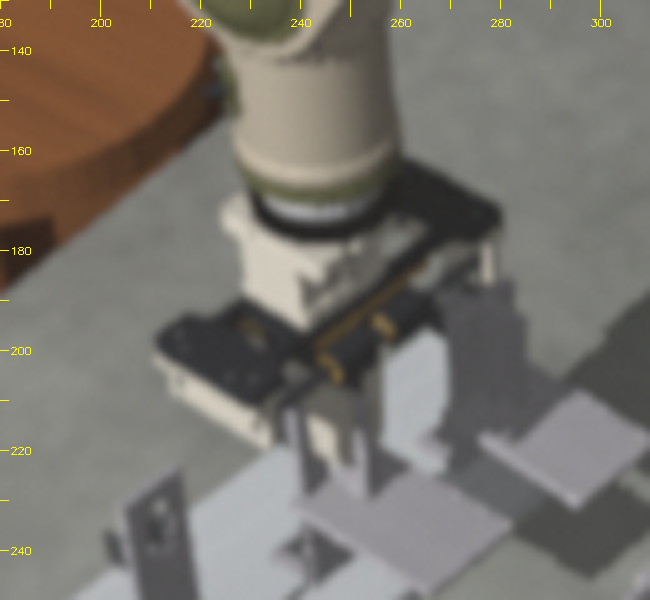

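Contact came at x ≈ 1.4, so the back plate is against the upright. Press with x = 1.5.

```bash
sed -i 's/def finish(S,y):/def finish(S,y,x=.5):/; s/press(S,y,x=.5)/press(S,y,x=x)/; s/g=T(S,\[-20,y,0\])\[0\];g\[2\]=.107/g=T(S,[x-20.5,y,0])[0];g[2]=.107/' h.py
python3 - <<'E'
from h import *
P=pickle.load(open('P.pkl','rb'));S=P['st']
finish(S,0,1.5)
ctrl.move_to([.40,-.25,.3],ori(P['A'][2]-np.pi/2).tolist());st()
shot('side','s7');shot('top','t7')
SH=[((a[0],a[1],a[2]+75),(b[0],b[1],b[2]+75)) for a,b in SHELF]
it=[(np.array([*T(S,[-53,y,0])[0][:2],S[2]]),SH) for y in(-120,0)]+[(P['A'],SHELF)]
wire('s7',it,'k1',(190,150,180,150,4.4))
E
```

```text
z 0.124 act [-1.840e+01  1.000e-01  1.239e+02] F [13.8 -2.3 -8.6]
z 0.121 act [-18.4  -0.  120.7] F [14.  -3.1 -9.8]
z 0.118 act [-2.010e+01 -1.000e-01  1.173e+02] F [ 8.8 -1.8 -9.3]
z 0.115 act [-2.060e+01 -1.000e-01  1.139e+02] F [  8.7  -0.4 -11.2]
z 0.112 act [-2.000e+01 -1.000e-01  1.111e+02] F [ 10.   -2.6 -12. ]
z 0.109 act [-18.8  -0.  108.7] F [ 11.2  -2.3 -13.8]
z 0.106 act [-18.3   0.  106.9] F [ 9.1 -1.8 -2.7]
z 0.103 act [-18.1   0.  106.3] F [ 2.6 -1.8 19. ]
z 0.102 act [-18.1   0.  106.3] F [-1.3 -1.3 28.4]
open t 30.42 p [0.6434 0.0107 0.107 ] F [ 0.6 -0.2 -0.1] w 0.093
 t 31.23 p [0.6429 0.0107 0.2063] F [ 0.5  0.  -0.1] w 0.0929
 t 32.61 p [ 0.4011 -0.2493  0.2997] F [ 1.1 -1.3 -0.8] w 0.0927
```

View pics/k1.png

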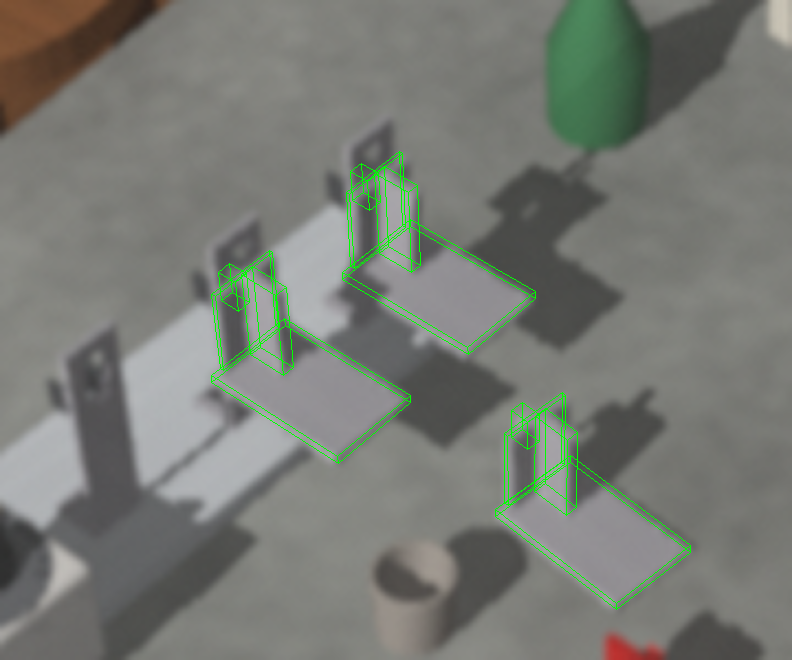

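View pics/t7.png

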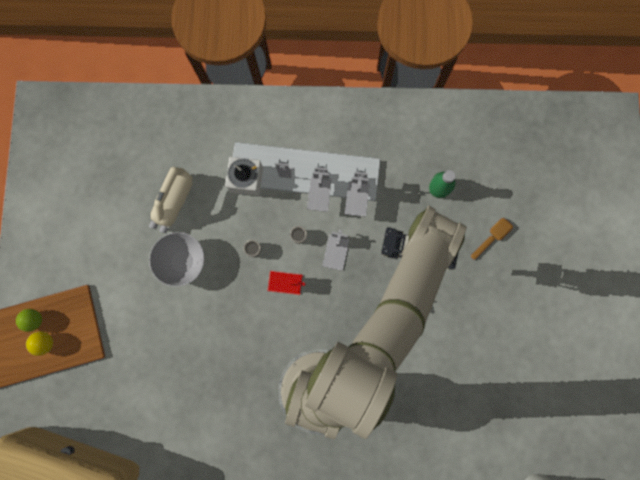

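Both shelves are locked and A has not moved. Next, A goes to slot2.

Run:
```python
from h import *
P=pickle.load(open('P.pkl','rb'));S=P['st']
x=job(S,P['A'],120)
shot('side','s8');crop('s8',150,140,140,130,4.6,'l1')
```

```text
down t 34.91 p [ 0.4699 -0.0501  0.0326] F [0.2 0.7 0. ] w 0.0932
grab t 36.17 p [ 0.4696 -0.0498  0.032 ] F [ 0.2  0.4 -1.7] w 0.0088
standoff t 38.81 p [0.5836 0.136  0.1272] F [ 0.4  0.3 -1.3] w 0.009
x -44.0 act [-64.2 119.9 126.8] fx -0.6 fy -0.1 fz -0.5
x -18.0 act [-38.2 119.9 126.8] fx -0.4 fy 0.1 fz -0.6
x -15.0 act [-34.9 120.  127. ] fx 0.3 fy -0.3 fz 0.5
x -12.0 act [-31.8 120.  127. ] fx 0.6 fy -0.1 fz 0.2
x -9.0 act [-28.8 120.  127. ] fx 0.5 fy -0.4 fz -0.0
x -6.0 act [-25.8 120.  127. ] fx 0.3 fy -2.1 fz 0.0
x -3.0 act [-22.8 120.  127. ] fx 0.5 fy 0.4 fz 0.0
x 0.0 act [-19.8 119.9 127. ] fx 0.0 fy -0.1 fz -0.6
x 3.0 act [-17.  120.1 126.9] fx -0.1 fy -0.8 fz 0.2
x 6.0 act [-17.  120.  126.7] fx -10.8 fy -0.1 fz 6.8
```

View pics/l1.png

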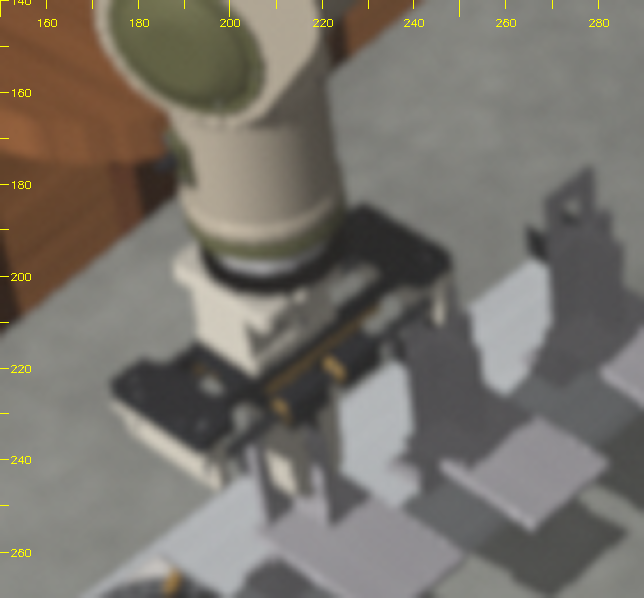

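Run:
```python
from h import *
P=pickle.load(open('P.pkl','rb'));S=P['st']
finish(S,120,3.)
ctrl.move_to([.45,-.3,.35],ori(S[2]-np.pi/2).tolist());st()
shot('side','s9');shot('top','t9')
SH=[((a[0],a[1],a[2]+75),(b[0],b[1],b[2]+75)) for a,b in SHELF]
it=[(np.array([*T(S,[-53,y,0])[0][:2],S[2]]),SH) for y in(-120,0,120)]
wire('s9',it,'m1',(150,170,160,150,4.4))
crop('t9',215,135,180,130,4.4,'m2');crop('s9',140,170,180,180,3.3,'m3')
```

```text
z 0.124 act [-16.9 120.  123.9] F [ 9.5 -0.2 -6.1]
z 0.121 act [-16.9 119.9 120.7] F [ 9.5  0.4 -5.5]
z 0.118 act [-18.6 120.  117.4] F [ 4.7 -0.  -5.2]
z 0.115 act [-19.1 120.  113.9] F [ 5.2  1.2 -7. ]
z 0.112 act [-18.5 119.9 111. ] F [ 5.4 -0.  -9.2]
z 0.109 act [-17.3 119.9 108.6] F [  7.3   0.2 -10.6]
z 0.106 act [-16.8 120.  106.9] F [ 5.  -0.3 -0.1]
z 0.103 act [-16.7 120.1 106.4] F [-3.1 -2.  21.9]
z 0.102 act [-16.7 120.1 106.3] F [-4.5 -1.7 30.4]
open t 46.08 p [0.6559 0.13   0.107 ] F [0.6 0.2 0.5] w 0.0926
 t 46.89 p [0.6553 0.1299 0.2062] F [-0.4  0.2  0.6] w 0.0931
 t 48.7 p [ 0.4508 -0.299   0.3496] F [0.2 0.6 0.1] w 0.0928
```

View pics/m1.png

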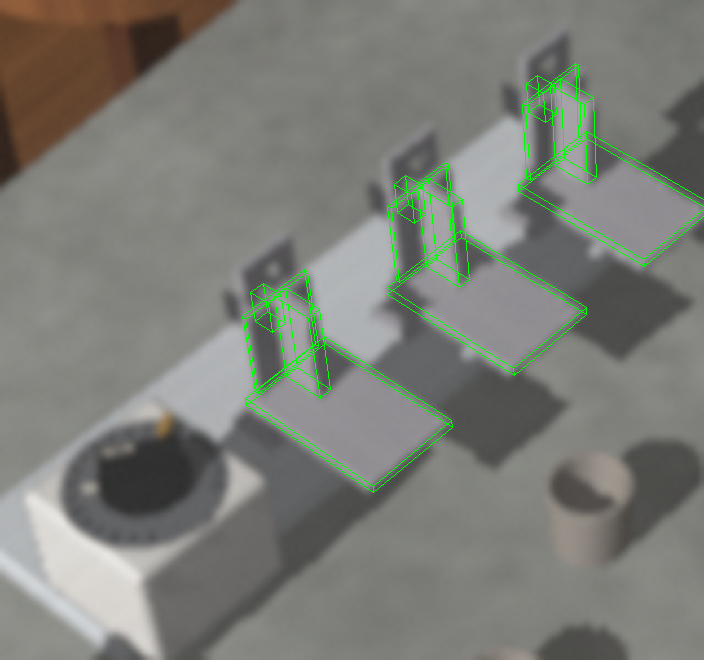

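View pics/m2.png

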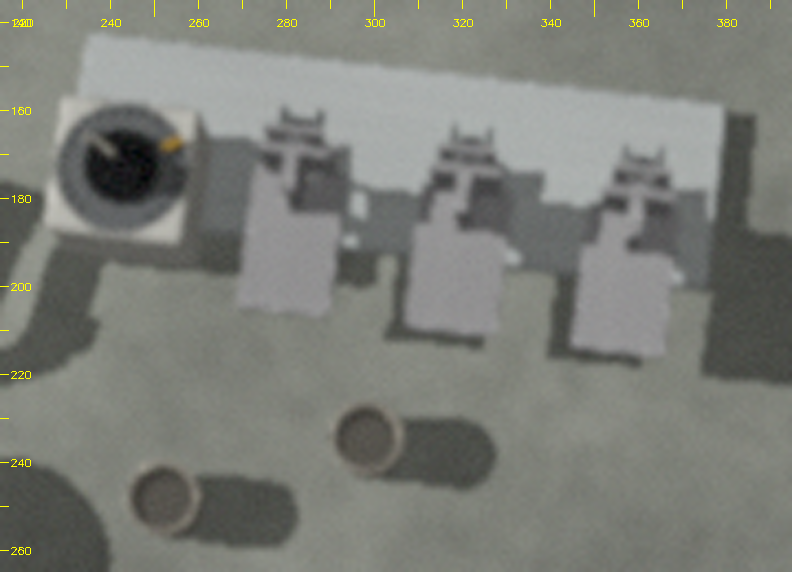

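View pics/m3.png

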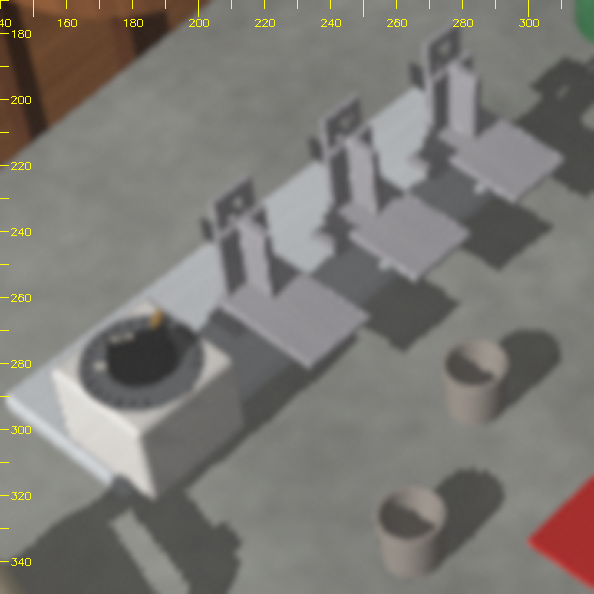

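All three shelves are locked. The cups' rim centres are at (298,234) and (251.5,248) in the top view; next I cross-check them against the side view and pick one.

Run:
```python
from h import *
P=pickle.load(open('P.pkl','rb'));S=P['st'];t=ld('t9');s=ld('s9')
print(unproj(t,(298.1,234.),.05),unproj(s,(283.7,280.1),.05));print(unproj(t,(251.5,247.9),.05),unproj(s,(264.3,325.5),.05))
print('bowl',unproj(t,(177,260),.075))
for c in([.482,.074],[.435,.219]):
    print(best(S[2]-np.pi/2,[*c,.014]))
print(best(S[2]-np.pi/2,T(S,[-71,0,97])[0]))
```

```text
[0.48351955 0.07581162 0.05      ] [0.48328806 0.07959245 0.05      ]
[0.4363623 0.2210198 0.05     ] [0.43680245 0.22338382 0.05      ]
bowl [0.39090886 0.44633763 0.075     ]
[(np.float64(0.4923228386377554), np.float64(1.4796565473413326), array([ 0.17,  0.75, -0.64,  2.26,  1.08,  0.48,  0.12])), (np.float64(2.219071139017704), np.float64(-1.6619361062484606), array([-0.26,  0.68, -0.01,  2.28,  0.03,  0.18, -1.96]))]
[(np.float64(0.3563833432602273), np.float64(1.4796565473413326), array([-0.29,  0.7 , -0.43,  2.27,  0.92,  0.35, -0.03])), (np.float64(2.905000177419829), np.float64(-1.6619361062484606), array([-0.53,  0.67, -0.07,  2.28,  0.25,  0.19, -2.49]))]
[(np.float64(1.0792995521710242), np.float64(1.4796565473413326), array([ 0.44,  0.75, -0.88,  1.97,  0.81,  0.81,  0.57])), (np.float64(1.9651202622623583), np.float64(-1.6619361062484606), array([-0.13,  0.6 ,  0.01,  2.01, -0.01,  0.53, -1.77]))]
```

```bash
cat >> h.py <<'E'
def cup(S,c,jaw_pick,jaw_place,y):
    if ctrl.observe()['gripper_width']<.085: ctrl.gripper_open()
    q=ori(jaw_pick).tolist();q2=ori(jaw_place).tolist()
    ctrl.move_to([*c,.16],q);ctrl.move_straight([*c,.014],rate=.15);st('down')
    ctrl.grab(20);o=st('grab')
    if not .045<o['gripper_width']<.058: print('BAD');return
    ctrl.move_straight([*c,.22],rate=.2)
    g=T(S,[-71,y,0])[0]
    ctrl.move_straight([g[0],g[1],.22],q2,rate=.2)
    ctrl.move_straight([g[0],g[1],.115],rate=.12);st('above')
def lower(S,y):
    g=T(S,[-71,y,0])[0];b=ctrl.observe()['force'][2];z=.105
    while z>.088:
        z-=.002;ctrl.move_straight([g[0],g[1],z],rate=.03);f=ctrl.observe()['force'][2]-b;print(round(z,3),round(f,1))
        if f>2.5:break
    ctrl.gripper_open();st('rel');ctrl.move_straight([g[0],g[1],.25],rate=.12)
E
python3 - <<'E'
from h import *
P=pickle.load(open('P.pkl','rb'));S=P['st']
cup(S,[.4835,.0775],S[2]-np.pi/2,S[2]-np.pi/2,0)
shot('side','s10');shot('top','t10');crop('s10',180,130,130,150,4,'n1')
E
```

```text
down t 51.49 p [0.4839 0.0774 0.0146] F [-0.4  0.5  0.2] w 0.093
grab t 52.21 p [0.4836 0.0776 0.0141] F [0.7 0.  4. ] w 0.054
above t 55.19 p [0.592  0.0155 0.1157] F [ 0.1  0.7 -0.6] w 0.0535
```

View pics/n1.png

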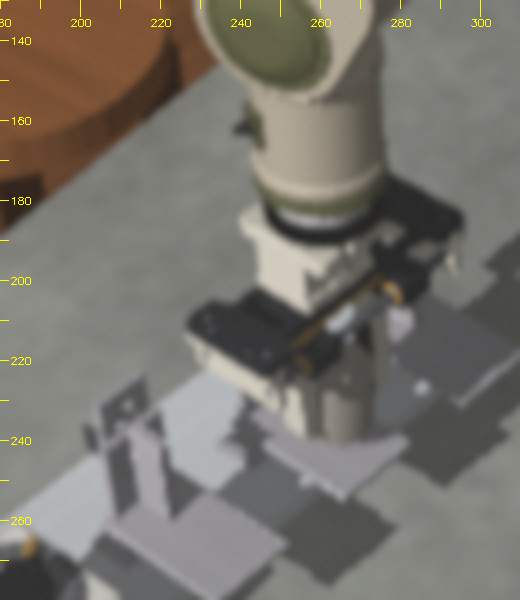

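The cup is held upright over the middle shelf, with its rim at about (266,228). Lower it and release.

Run:
```python
from h import *
P=pickle.load(open('P.pkl','rb'));S=P['st']
lower(S,0)
for j in (S[2]-np.pi/2,S[2]-np.pi/2-.6,S[2]-np.pi/2+.6): print(j,best(j,[.4365,.222,.014]))
ctrl.move_to([.40,-.2,.35],ori(S[2]-np.pi/2).tolist());st()
shot('side','s11');shot('top','t11');crop('s11',180,150,130,150,4,'o1');crop('t11',220,135,180,130,4.4,'o2')
```

```text
0.103 -0.2
0.101 -0.6
0.099 -0.1
0.097 -0.1
0.095 -0.7
0.093 -0.4
0.091 11.7
rel t 58.15 p [0.5917 0.0154 0.091 ] F [-0.8 -0.5 -0.1] w 0.0929
-1.6619361062484606 [(np.float64(0.5920793992603233), np.float64(1.4796565473413326), array([-0.25,  0.72, -0.49,  2.26,  0.96,  0.38, -0.08])), (np.float64(2.502681621154743), np.float64(-1.6619361062484606), array([-0.58,  0.68, -0.02,  2.28,  0.05,  0.19, -2.3 ]))]
-2.2619361062484606 [(np.float64(0.8774316574180514), np.float64(0.8796565473413325), array([-0.37,  0.69, -0.32,  2.27,  0.77,  0.29, -0.48])), (np.float64(2.8317617534739505), np.float64(-2.2619361062484606), array([-0.64,  0.68,  0.07,  2.28, -0.25,  0.19, -2.59]))]
-1.0619361062484605 [(np.float64(0.8209161525870772), np.float64(2.0796565473413327), array([ 0.11,  0.96, -1.11,  2.24,  1.27,  0.87,  0.22])), (np.float64(2.036973251922234), np.float64(-1.0619361062484605), array([-0.55,  0.68, -0.06,  2.28,  0.19,  0.19, -1.84]))]
 t 60.79 p [ 0.4009 -0.1992  0.3497] F [ 0.6 -0.2 -0.3] w 0.0927
```

View pics/o1.png

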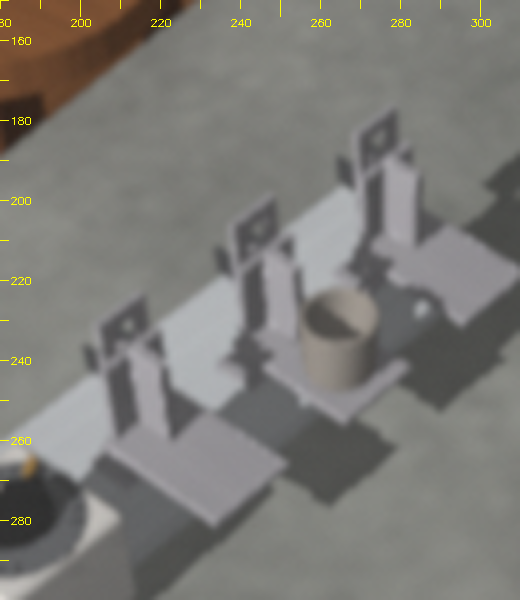

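View pics/o2.png

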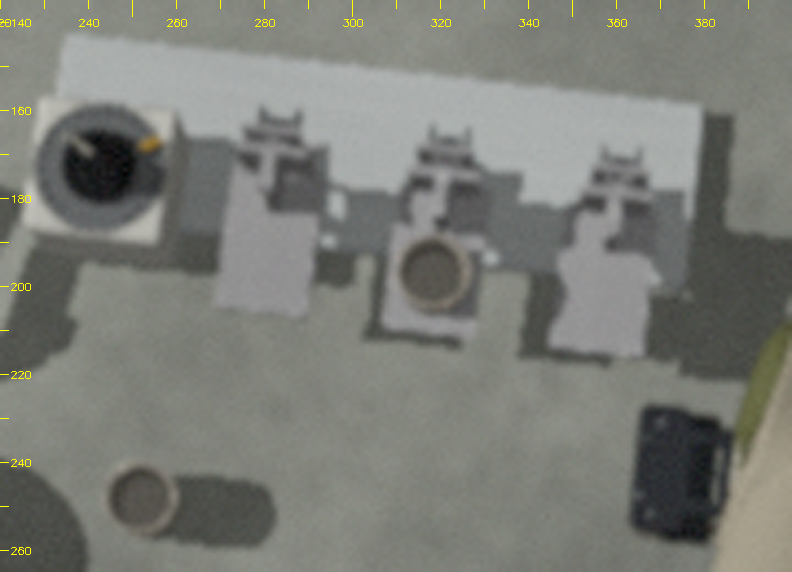

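Cup1 stands centred on the middle shelf. Next, cup0 goes to the right shelf.

Run:
```python
from h import *
P=pickle.load(open('P.pkl','rb'));S=P['st']
cup(S,[.4365,.222],S[2]-np.pi/2+.5,S[2]-np.pi/2,-120)
shot('side','s12');crop('s12',200,110,130,150,4,'q1')
```

```text
down t 63.72 p [0.4368 0.222  0.0145] F [ 0.9 -0.1  0.1] w 0.0935
grab t 64.44 p [0.4365 0.2219 0.0141] F [ 0.9 -1.4  1.5] w 0.053
above t 68.58 p [ 0.5812 -0.104   0.1156] F [ 0.   0.4 -0.2] w 0.0528
```

View pics/q1.png

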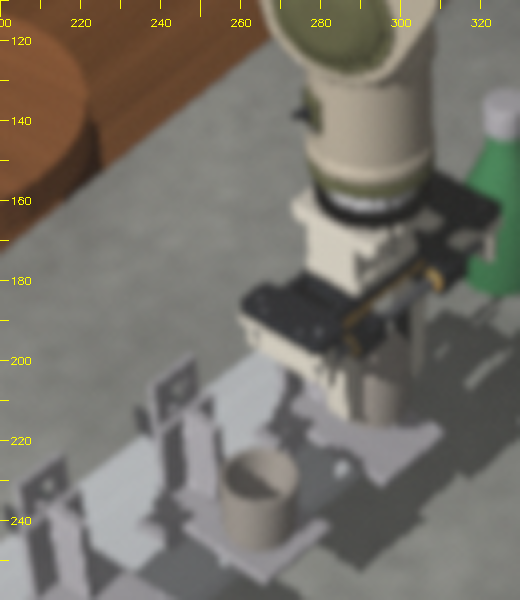

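Run:
```python
from h import *
P=pickle.load(open('P.pkl','rb'));S=P['st']
lower(S,-120)
ctrl.move_to([.40,-.2,.35],ori(S[2]-np.pi/2).tolist());st()
shot('side','s13');shot('top','t13');crop('s13',145,160,180,150,4.4,'r1');crop('t13',220,140,180,85,4.4,'r2')
crop('t13',220,145,50,55,11,'r3');crop('s13',145,250,70,60,10,'r4')
```

```text
0.103 -0.6
0.101 -1.1
0.099 -0.3
0.097 -0.8
0.095 -1.4
0.093 -0.9
0.091 10.2
rel t 71.5 p [ 0.5807 -0.1041  0.091 ] F [0.3 0.1 0. ] w 0.0928
 t 73.88 p [ 0.4009 -0.1996  0.3497] F [0.1 0.4 0. ] w 0.0935
```

View pics/r1.png

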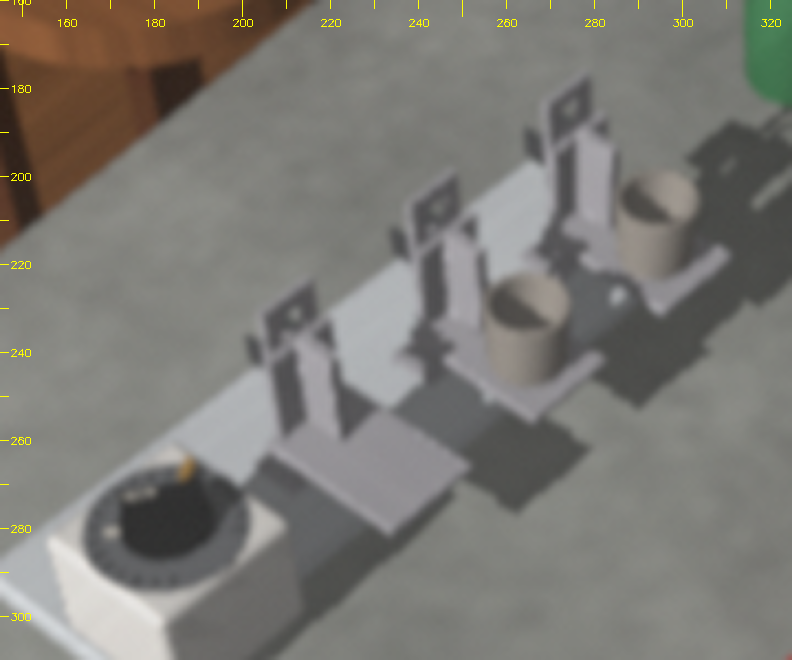

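View pics/r2.png

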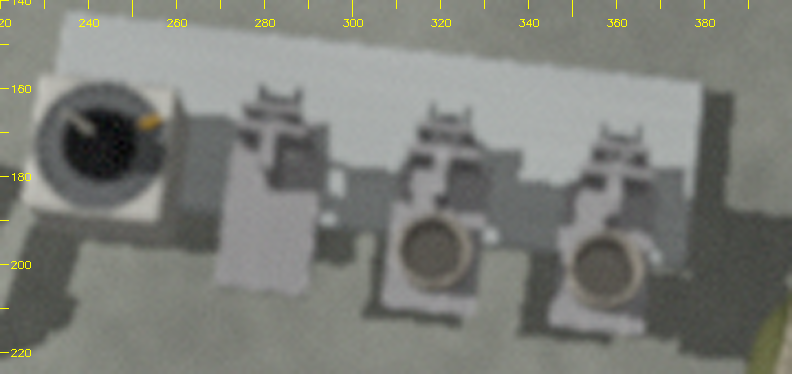

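View pics/r3.png

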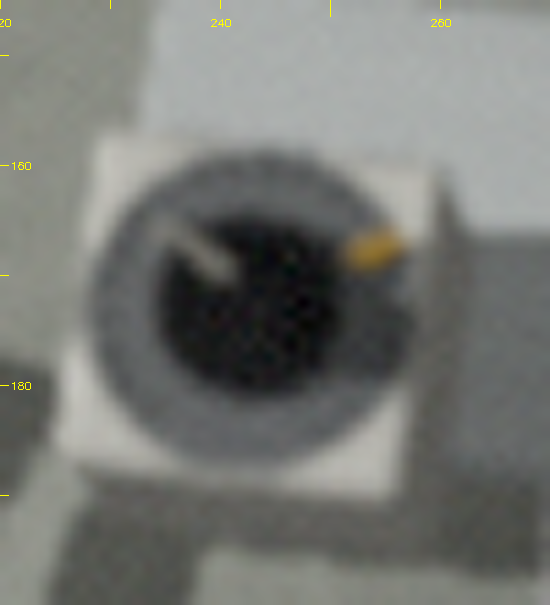

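View pics/r4.png

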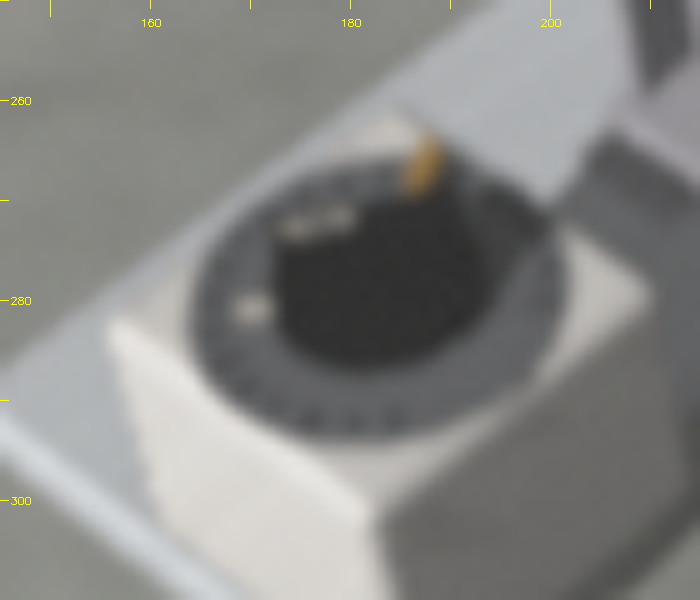

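Both cups are upright and centred. In the top view the knob's pointer line runs from about (240.9,169.8) to (235,165.5), and the brass marker's inner end is at about (251.8,168.8). In the side view there is a white dot at (170,280.8) and brass at (187,268). Turn these into angles.

Run:
```python
from h import *
P=pickle.load(open('P.pkl','rb'));S=P['st'];t=ld('t13');s=ld('s13')
c=T(S,[-20,245,0])[0];print('axis',c)
def pol(p):
    d=loc(S,p)*1000-[-20,245,0];return 'r %.1f th %.3f'%(np.hypot(d[0],d[1]),np.arctan2(-d[1],d[0]))
for n,f,uv in [('pt out',t,(234.5,165)),('pt in',t,(240.4,169.3)),('mk in',t,(251.3,168.3)),('mk out',t,(256,166)),
 ('side dot',s,(169.5,280.3)),('side line L',s,(172.5,272.2)),('side line R',s,(179.5,271.3)),('mk in s',s,(186.3,269)),('mk out s',s,(187.5,263.8))]:
    print(n,[(z,pol(unproj(f,uv,z))) for z in(.1,.104,.108,.12,.132)])
for r,z in((27,.108),(5,.132)):
  for f,n in((t,'t'),(s,'s')):
    print(n,r,z,proj(f,[[*T(S,[-20+r*np.cos(a),245-r*np.sin(a),0])[0][:2],z] for a in np.arange(0,6.28,1.57)]).round(1).tolist())
```

```text
axis [0.66471882 0.25476285 0.        ]
pt out [(0.1, 'r 33.9 th -0.832'), (0.104, 'r 32.7 th -0.838'), (0.108, 'r 31.4 th -0.845'), (0.12, 'r 27.6 th -0.871'), (0.132, 'r 23.8 th -0.904')]
pt in [(0.1, 'r 12.3 th -0.413'), (0.104, 'r 11.0 th -0.386'), (0.108, 'r 9.9 th -0.354'), (0.12, 'r 6.4 th -0.183'), (0.132, 'r 3.5 th 0.321')]
mk in [(0.1, 'r 33.8 th 1.002'), (0.104, 'r 33.8 th 1.038'), (0.108, 'r 33.9 th 1.074'), (0.12, 'r 34.4 th 1.179'), (0.132, 'r 35.3 th 1.280')]
mk out [(0.1, 'r 50.1 th 0.998'), (0.104, 'r 50.1 th 1.022'), (0.108, 'r 50.1 th 1.047'), (0.12, 'r 50.3 th 1.119'), (0.132, 'r 50.9 th 1.190')]
side dot [(0.1, 'r 33.4 th -0.730'), (0.104, 'r 32.5 th -0.835'), (0.108, 'r 32.0 th -0.944'), (0.12, 'r 32.9 th -1.274'), (0.132, 'r 37.0 th -1.559')]
side line L [(0.1, 'r 39.3 th 0.011'), (0.104, 'r 36.3 th -0.041'), (0.108, 'r 33.3 th -0.102'), (0.12, 'r 25.5 th -0.367'), (0.132, 'r 20.8 th -0.798')]
side line R [(0.1, 'r 31.2 th 0.455'), (0.104, 'r 27.6 th 0.440'), (0.108, 'r 24.0 th 0.421'), (0.12, 'r 13.3 th 0.299'), (0.132, 'r 4.0 th -0.506')]
mk in s [(0.1, 'r 36.4 th 0.968'), (0.104, 'r 33.0 th 1.009'), (0.108, 'r 29.7 th 1.060'), (0.12, 'r 20.6 th 1.305'), (0.132, 'r 14.3 th 1.833')]
mk out s [(0.1, 'r 54.0 th 0.950'), (0.104, 'r 50.5 th 0.976'), (0.108, 'r 47.1 th 1.005'), (0.12, 'r 37.2 th 1.126'), (0.132, 'r 28.2 th 1.328')]
t 27 0.108 [[242.3, 163.9], [249.7, 173.2], [239.9, 180.7], [232.5, 171.4]]
s 27 0.108 [[175.2, 272.6], [190.6, 271.5], [190.0, 283.2], [174.3, 284.3]]
t 5 0.132 [[240.1, 168.7], [241.5, 170.5], [239.7, 171.9], [238.3, 170.1]]
s 5 0.132 [[179.7, 270.5], [182.6, 270.3], [182.5, 272.5], [179.5, 272.7]]
```

Both views put the pointer at about -0.83 rad and the marker at about 1.01 rad, with radii of 33 to 34 mm against the 34 mm stated. Check that one grip can make the whole turn.

Run:
```python
from h import *
P=pickle.load(open('P.pkl','rb'));S=P['st']
c=T(S,[-20,245,0])[0]
for th in(-.83,0.1,1.01):
    h=S[2]-th
    for sg in(1,-1):
        q=ctrl.inverse_kinematics([c[0],c[1],.113],ori(h+sg*np.pi/2).tolist());print(th,sg,None if q is None else np.round(q,2))
```

```text
-0.83 1 [ 0.15  0.95 -1.11  1.67  0.93  1.13  1.08]
-0.83 -1 [-0.1   0.76 -0.57  1.69  0.52  0.85 -1.73]
0.1 1 [ 0.07  0.86 -0.91  1.68  0.79  1.01  0.26]
0.1 -1 [-0.16  0.74 -0.47  1.69  0.43  0.82 -2.59]
1.01 1 [-0.07  0.77 -0.63  1.69  0.56  0.87 -0.47]
1.01 -1 [-0.87  0.82  0.74  1.74 -0.7   0.86 -2.48]
```

Run:
```python
from h import *
P=pickle.load(open('P.pkl','rb'));S=P['st']
c=T(S,[-20,245,0])[0]; th=-.83; q=ori(S[2]-th+np.pi/2).tolist()
ctrl.move_to([.5,.1,.35],q);ctrl.move_to([c[0],c[1],.20],q)
ctrl.move_straight([c[0],c[1],.135],rate=.1);st()
shot('side','s14');crop('s14',110,170,150,150,4,'u1')
```

```text
t 78.37 p [0.6648 0.2552 0.1352] F [-0.   0.8 -0.3] w 0.093
```

View pics/u1.png

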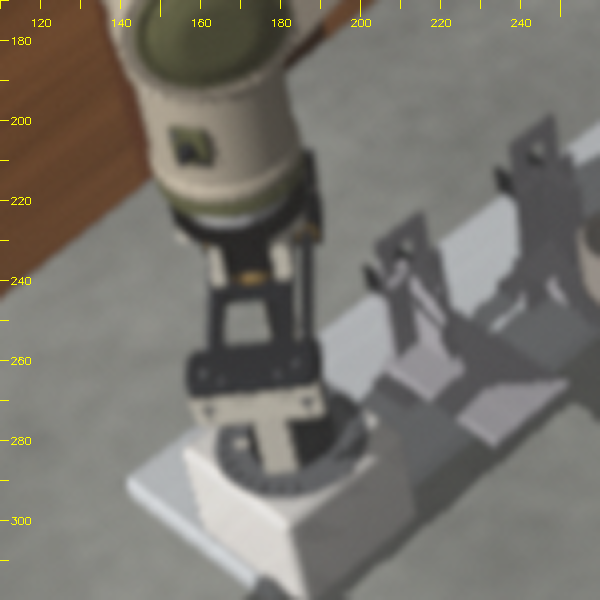

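The fingers straddle the grip bar, and the pointer's white tip is still visible at (169,281). Descend, grip lightly and turn in small steps.

Run:
```python
from h import *
P=pickle.load(open('P.pkl','rb'));S=P['st']
c=T(S,[-20,245,0])[0]
ctrl.move_straight([c[0],c[1],.113],rate=.05);st('down')
ctrl.grab(10);o=st('grab')
if .008<o['gripper_width']<.016:
    th=-.83
    while th<1.01-1e-6:
        th=min(th+.12,1.01);ctrl.move_to([c[0],c[1],.113],ori(S[2]-th+np.pi/2).tolist())
        o=ctrl.observe();print(round(th,2),np.round(o['force'],1),np.round(o['torque'][2],3),round(o['time'],1))
        if np.linalg.norm(o['force'])>20: print('STOP');break
st()
```

```text
down t 79.01 p [0.6646 0.2549 0.1128] F [ 0.2 -0.1  0.4] w 0.0931
grab t 80.25 p [0.6658 0.2524 0.113 ] F [ 1.9 -5.9  2.7] w 0.0107
-0.71 [ 2.8 -5.1  1.4] -0.061 80.5
-0.59 [ 2.2 -5.   2.3] -0.013 80.8
-0.47 [ 2.  -4.5  1.2] 0.003 81.0
-0.35 [ 2.  -5.   1.3] -0.053 81.2
-0.23 [ 2.8 -4.8  2.6] -0.009 81.5
-0.11 [ 3.  -4.2  1.4] -0.028 81.8
0.01 [ 2.9 -3.6  0.2] 0.004 82.0
0.13 [ 2.9 -4.2  0. ] -0.066 82.2
0.25 [ 3.  -4.5  0.3] -0.024 82.5
0.37 [ 3.8 -3.6 -0.8] -0.066 82.8
0.49 [ 4.7 -2.6 -1.4] 0.016 83.0
0.61 [ 5.  -2.4 -2. ] -0.017 83.2
0.73 [ 6.1 -1.2 -1.6] -0.013 83.5
0.85 [ 6.2 -1.6 -2.3] -0.021 83.8
0.97 [ 6.5 -1.  -3.1] -0.014 84.0
1.01 [ 7.8 -0.5 -2.9] -0.05 84.2
 t 84.25 p [0.6663 0.2558 0.113 ] F [ 7.8 -0.5 -2.9] w 0.0111
```

The knob turned, and the drag force shows its axis lies about 3 mm toward -y from my estimate. Release and compare pointer with marker.

Run:
```python
from h import *
P=pickle.load(open('P.pkl','rb'));S=P['st']
ctrl.gripper_open();st('open')
c=ctrl.observe()['ee_pos'];ctrl.move_straight([c[0],c[1],.22],rate=.15)
ctrl.move_to([.45,.0,.35],ori(S[2]-.3+np.pi/2).tolist());st()
shot('side','s15');shot('top','t15');crop('t15',220,145,50,55,11,'v3');crop('s15',145,250,70,60,10,'v4')
```

```text
open t 85.59 p [0.6647 0.2547 0.113 ] F [-0.7  0.3 -0.4] w 0.0929
 t 87.8 p [4.505e-01 3.000e-04 3.497e-01] F [0.1 0.3 0.1] w 0.093
```

View pics/v3.png

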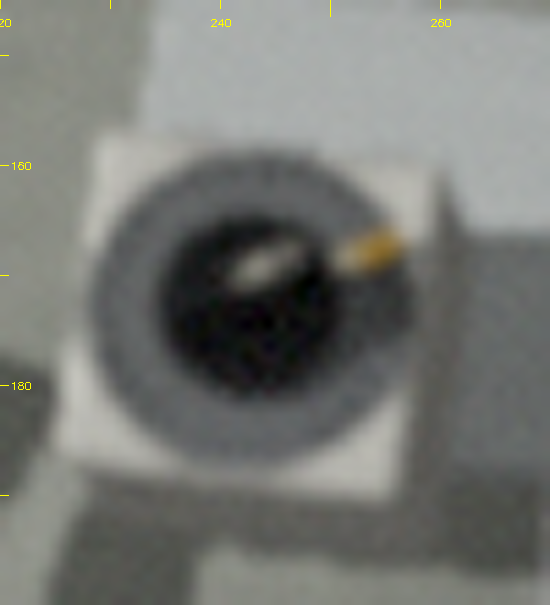

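View pics/v4.png

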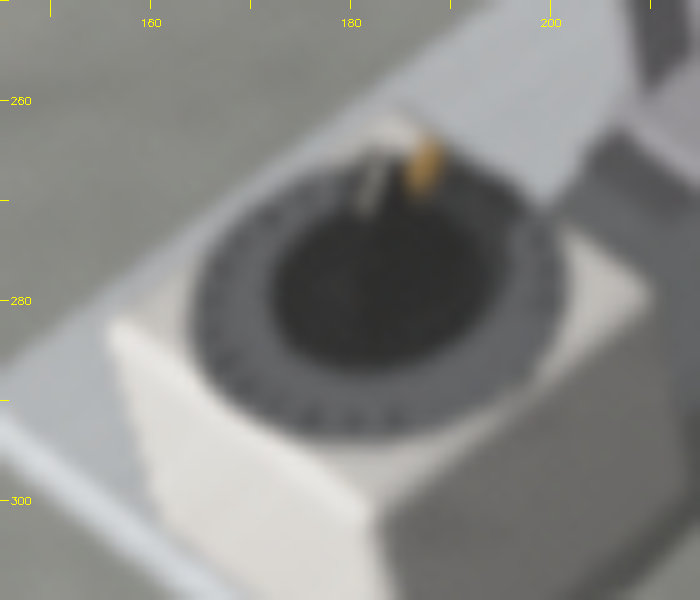

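In the top view the white pointer tip at (251,168.5) meets the inner end of the brass marker (252 to 256, 168 to 166.5) in line with it. I make one finer check with centroids.

Run:
```python
from h import *
a=cv2.imread('pics/t15.png').astype(int);b=cv2.imread('pics/t13.png').astype(int)
r=a[163:173,246:260]
print('R-B 15');print((r[...,2]-r[...,0]));print('gray15');print(r.mean(2).astype(int))
print('gray13');print(b[163:173,246:260].mean(2).astype(int));r=b[163:173,246:260];print('R-B 13');print((r[...,2]-r[...,0]))
crop('t15',240,158,22,22,25,'x1')
P=pickle.load(open('P.pkl','rb'));S=P['st'];t=ld('t15');c=np.array([.6672,.2518])
for th in(.9,1.0,1.1):
    h=S[2]-th;print(th,[proj(t,[[c[0]+ρ*np.cos(h),c[1]+ρ*np.sin(h),.104]]).round(1).tolist() for ρ in(.027,.034,.05)])
```

```text
R-B 15
[[ -2  -5  -3  -2  -2  -1  -2   2   4   7   6   7   7   7]
 [ -1  -4  -3  -5  -3  -4  -2  -1   1   7   9   8   7   6]
 [ -2  -3  -1  -4  -6  -1   1  10  21  24  15   9   7   6]
 [  4   3  -2  -1   2   8  23  39  58  56  33  13   5   4]
 [  9   5   3   1  11  24  49  73  87  75  41  15   6   5]
 [  7   5  -3   3  13  29  47  71  73  53  23   5   2   3]
 [  4  -2   0   7  10  19  28  37  32  13   3   2   5   7]
 [ -1   4  -1   0   4   4   4   6   2  -1  -1   5   1   2]
 [  9   0 -13   4  -4  -2  -1  -4  -3   0   1   3   4   5]
 [ -5   0  -8  -2   1  -2  -4  -4  -5   0  -2  -1   1   6]]
gray15
[[ 96  99  98  96  93  91  93 115 142 166 179 180 167 137]
 [ 83  92  93  98  97  94  94  98 119 147 170 177 163 132]
 [ 56  69  82  92  96  92  96  94 107 133 162 173 160 126]
 [ 56  57  65  78  94 102 103 108 107 120 146 157 142 116]
 [ 84  66  52  68  96 117 117 109 100 102 109 123 118 105]
 [ 83  58  33  58 100 125 118 104  84  77  84 105 106  99]
 [ 55  42  18  37  78  97  93  75  63  58  69 100 106 101]
 [ 30   7   0  23  43  57  63  58  49  51  64  85 102  95]
 [ 12   2  16  14  28  
[... 628 characters left out ...]
  94]
 [ 24   3  16  18  36  51  60  57  59  68  84  88  99  92]]
R-B 13
[[-2 -4 -2  0 -2 -2  0 -1  3  5  8  7  6  5]
 [-1 -3 -4 -5 -3 -1 -5 -2  3  5  6  7  6  7]
 [ 1 -3 -3 -4 -6 -2  1  7 18 24 16  8  6  8]
 [-1  1 -1  1 -3  6 25 40 56 56 32 16  8  5]
 [-4  0 -3 -2  4 27 57 77 86 76 45 16  7  8]
 [ 3 -1  0 -3  9 29 63 79 76 48 19  4  5  3]
 [-9 -5 -4  3  5 15 30 36 27 10  0  0  6  4]
 [-7  0 -1 -6 -1 -3  1  0  0 -9 -4  3  0  7]
 [ 2 -2 -2 -1 -4 -4 -5 -2 -3 -1 -5  0  3  6]
 [ 1 -1 -4 -3 -1 -1 -1 -2 -1  0 -1  3  4  3]]
0.9 [[[249.7, 167.4]], [[251.7, 166.2]], [[256.1, 163.6]]]
1.0 [[[250.1, 168.1]], [[252.2, 167.2]], [[256.8, 164.9]]]
1.1 [[[250.5, 168.9]], [[252.6, 168.1]], [[257.4, 166.4]]]
```

View pics/x1.png

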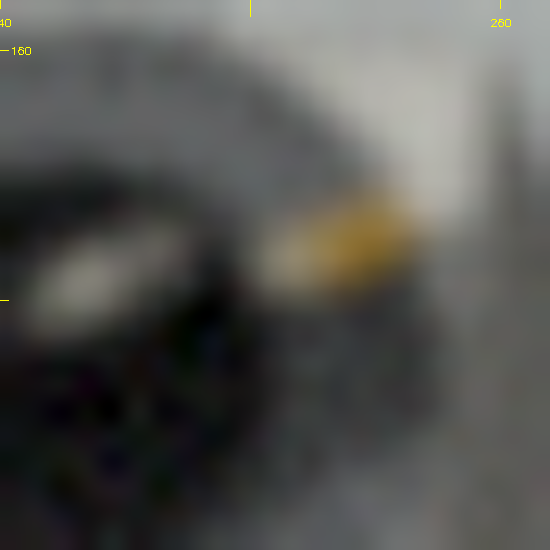

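The pointer end abuts the brass tip to within about 1 mm. One last look at the whole stand before handing in.

Run:
```python
from h import *
crop('s15',140,120,260,220,2.7,'y1');st()
```

```text
t 87.9 p [0.4506 0.0006 0.3496] F [ 0.6 -0.6  0.3] w 0.0931
```

View pics/y1.png

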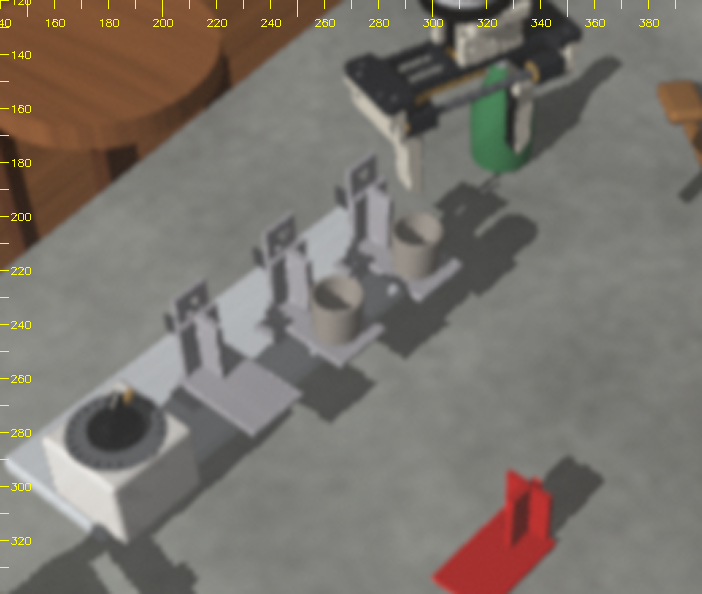

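View pics/t15.png

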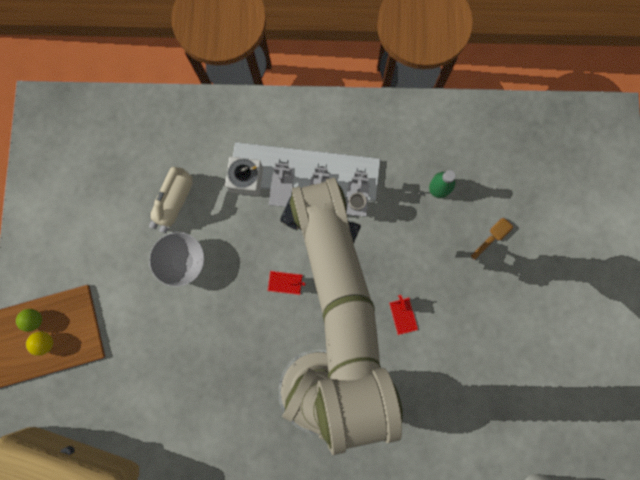

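Three locked shelves, two upright cups, the pointer on the marker, bystanders and red look-alikes unmoved, and the gripper free. Handing in.

Run:
```python
from h import *
ctrl.close_job()
```

```text
the job is handed in; nothing more can be done
```

The stand is set up as asked, and I handed the job in at about 88 s of the 210 s allowed; the hand-in reports no verdict.

- **Shelves:** All three grey shelves are hooked, one per upright. Each was pressed past the roller to a hard stop at TCP height 0.106 m (0.107 expected), and the overlays matched the locked position.
- **Cups:** Both stand upright in the middle of the open floor, one on the middle shelf and one on the right shelf.
- **Knob:** I turned it last, from about -0.83 to 1.01 rad. Measured in the top view, the pointer's tip sits within about 1 mm of the brass marker's. The side view's blurred crop was too coarse to confirm it to that precision.
- **Bystanders:** In the last pictures the mixer, bowl, cruet, scoop and both red look-alikes are where they started, and the gripper touches nothing. I saw no shelf get knocked aside.

One disagreement: the two cameras differed by about 3 mm on where the stand sits along y. The knob's axis also turned out about 3 mm off my estimate, which gave up to 8 N of side force while gripping it but did no harm.

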